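Lock the weld jig with a hitch pin

TASK

Lock the stacked brackets onto the blue jig: take the orange-handled hitch pin from its black rest and push it gently through the cross hole at the top of the jig's post (the post's height is not known exactly, so feel for it), from the robot's side (mouth ringed in red), with its brass loop standing up, until the collar sits fully home against the post. Then swing the sprung loop over the top of the post until it snaps down around the pin's far end, and let go. Don't force anything - nothing may bear on the jig with more than 25 N - and leave the loose brackets, hammer and tin where they lie.

Things in the scene. Friction and masses are not known exactly. Their poses are not given: they have to be found in the camera images.
- jig: Fixed weld jig: blue base 130 x 110 x 12 mm, grey bracket stack 42 mm square up to 91 mm high, steel post on top. Origin: underside centre, on the bench. x: the way the pin is pushed in; z up. Post head: 28 x 28 mm in plan centred on the origin. It is clamped rigidly up to 10 mm above or below its nominal height, which the poses given here do NOT show: feel or look for the true hole.
- hole (a point): Nominal centre of the cross hole's mouth, in the post's -x face (x = -14 mm), 118 mm above the bench; axes as the jig's. Hole 11.5 mm in diameter, right through the post along x, 2 mm chamfer and a red ring at the mouth. The true hole lies up to 10 mm higher or lower.
- post_top (a point): Nominal top of the post, 28 mm above the hole's axis and mid-way through the post (up to 10 mm out in height, together with the hole: the true top is always 28 mm above the true hole). The top is a half-round of radius 14 mm with its axis along the jig's y.
- pin_grip (a point): Grasp point in the hitch pin's orange handle; x along the shank to its tip, z up. Handle 36 mm along x, 16 mm thick (y), from 22 mm below to 10 mm above this point. The pin's axis is 2 mm higher. Ahead along x: loop pivot 27 mm, collar's seating face (22 mm diameter) 36 mm, tip 74 mm. Shank 10 mm in diameter, last 2.5 mm tapered to 8 mm. About 0.12 kg.
- pin_seat (a point): Centre of the collar's seating face, on the pin's axis; axes as for the grip. Fully home when it lies at the mouth of the hole, touching the post's face.
- loop (a joint): Angle of the brass loop: 0 closed along the shank, 1.57 straight up; pivot 9 mm behind the seating face, axis y. Starts at 1.05 to 1.25; light friction holds it. Its outer end is sprung and stretches 2 mm as it rides over the post's round top: meets it near 0.85, hardest 0.55 to 0.7 (some 3 to 10 N on the outer wire), snaps down below about 0.4, stop at 0.
- loop_end (a point): Middle of the loop's outer end, 49 mm from the pivot (x away from the pivot): press here with closed fingertips. Legs 37.6 mm apart straddle the post; 41 mm from the pivot the 5 mm wire turns in to 18 mm apart, then out to a cross wire 51 mm from the pivot, beyond the pin's tip.
- rest: Fixed black pin rest: plate 135 x 70 x 6 mm, saddle 36 mm wide and 33.5 mm high under the shank. Origin on the bench; the pin starts with its seating face above the origin, its axis 30 mm above the bench, its x along the rest's x.
- bracket_a: Loose grey box bracket, 42 x 42 x 26 mm, origin at the centre of its underside. Leave it alone.
- bracket_b: Loose grey box bracket, 42 x 42 x 26 mm, origin at the centre of its underside. Leave it alone.
- hammer: Hammer, 220 mm long, lying along its x. Leave it alone.
- tin: Green closed tin, 56 mm in diameter and 70 mm high, origin at the centre of its underside. Leave it alone.
There are look-alikes about, which are no part of the job. What is shaped like the part that bears pin_grip but green or pink is not meant.

How it is judged:
By the outcome, as a careful person would: the job done as asked, in the order asked, and still so for the second after the job is handed in, with the robot touching nothing.
It also fails if it takes over 72 s, if anything falls off the work surface, if the arm or the gripper's body presses on something with over 40 N, if the wrist force passes 120 N, or if a joint passes its speed limit or range.

ROBOT

A 6-joint arm with a two-finger parallel gripper is mounted at the origin on the work surface. World frame = base frame: x ahead of the robot, y to its left, z up, the work surface at z = 0. Lengths are in mm, angles in rad, forces in N, time in s.
With the tool pointing down it reaches from about 350 to 875 mm from the base axis. Payload 4.2 kg.
Tool frame: the origin (TCP) lies on the mounting face of the last link; the fingertips stand 173 mm ahead of it and the grasp point (between the pads) lies 155 mm ahead of it; z points along the fingers, y is the direction in which the jaws open and shut (so a half turn about z gives the same grasp; the last joint's range is limited). The gripper opens to 85 mm and grips with 20 to 120 N. Pads are 22 mm wide; open, the fingers measure 114 mm over their backs; the gripper's body (76 mm by 85 mm) begins 54 mm behind the grasp point. The pads swing forward as they close: fully open they stand 13 mm farther back than shut.
Start: joints at [-0.85, 0.385, 0.008, 0, -1.194, -0.259], TCP at [278.487, -559.504, 404.712] pointing down, gripper open.
Joint ranges: [-3.14, 3.14], [-1.21, 2.06], [-1.07, 1.41], [-3.16, 2.05], [-2.99, -0.16], [-3.1, 3.1]. Speed limits (rad/s): [2.79, 2.79, 3.14, 3.14, 3.14, 3.14].

INTERFACE

Orientations are given as a unit quaternion [x, y, z, w].
In Python, from bench import arm gives the robot as it stands.
- The arm moves only by the shell command python3 -m jog 'ROWS' [OPENING]. ROWS is JSON, a list that holds one entry, the list of rows, each a list of 4 numbers: the shift along the tool's x, y, z in mm, then the turn about the tool's z in degrees. In form: [[[x, y, z, spin], ...]]. A call has exactly 5 rows; each row is the pose to reach, as a shift and turn from the pose measured when the call began, along the tool's axes at that moment; what a row does not reach only later rows make up. A row lasts 1/8 s, in which the tool goes at most 62.5 mm and 10.7 degrees, less where a joint would pass 70% of its speed; a pose out of reach is approached as far as the arm can. A call with a gripper value outside its range is refused whole. OPENING is the finger opening in mm, from 0 to 85.4, set as the call begins (- or left out, the last holds). The fingers move at their own pace and stop on an object; the grip force is fixed at half the most. Time passes only in rows, so rows that repeat a pose let the fingers close, or fill a call up. It gives the time, the measured TCP pose, the force and the opening at its end, in the units of the state.
- arm.read_state(): the state, without advancing time (a new reading comes with each control period).
- arm.get_image(name): name is "scene" or "top"; returns (picture, depth): 420x560x3 uint8, blue, green, red; 420x560 float32, mm along the optical axis (not along the pixel's ray), 0 where there is no reading.
- arm.camera_params(name): a dict with "mtx" (3x3 intrinsics, pixels), "R" (3x3) and "t" (3): a world point X has camera coordinates R X + t. Camera axes: x right, y down, z forward; pixel columns grow to the right and rows downward; lengths in mm; the calibration is good to about 2 mm. A picture is of the moment at which its call begins. camera_params takes no time and is no camera call.
- arm.job_done(): hands the job in, once; it reports no verdict.
The state is a dict: "clock": time; "joints": joint angles; "joint_vel": joint speeds; "joint_efforts": joint torques, N m; "position": TCP position; "ee_rot": TCP orientation; "contact_force": force on the tool from outside, world axes, zero at the start; "wrist_torque": the same for the moment, N m; "gripper_width": finger opening in mm.
Only numpy, scipy, OpenCV 4.12 (cv2) and the standard library are available. Lean on these libraries where they do the work, as an engineer would, in place of code of your own. Each camera call takes 0.05 s, during which the arm holds its last target.

## Working session

There is one attempt and no reset: what is moved stays moved. The work goes in short steps, Python scripts to look and compute and a shell command to move; the robot and the scene stay as the last step left them, time stands still between calls to the robot, and variables do not carry over. Pictures are saved under pics/ and viewed, and the job is handed in when it is done.

```bash
ls; mkdir -p pics; python3 - <<'E'
from bench import arm
import cv2
print(arm.read_state())
for n in("scene","top"):
    im,d=arm.get_image(n); cv2.imwrite(f"pics/{n}0.png",im)
    import numpy as np; np.save(f"pics/{n}0.npy",d)
    print(n,arm.camera_params(n))
E
```

```text
pics
{'clock': 0.0, 'joints': array([-8.50403932e-01,  3.85538746e-01,  6.60255563e-03, -4.66107377e-04,
       -1.19399763e+00, -2.58600216e-01]), 'joint_vel': array([-5.03603856e-04,  1.72928904e-03, -6.53895520e-05, -6.10962141e-04,
       -9.62832004e-04, -1.76263155e-04]), 'joint_efforts': array([ 6.50306411e-04, -3.92289734e+01,  1.88401204e+01,  4.18607041e+00,
       -4.63710501e-03, -7.36900802e-06]), 'position': array([ 278.40239818, -559.3299592 ,  403.62769791]), 'ee_rot': array([-2.28766086e-01,  9.73480811e-01,  1.04508976e-03, -3.11328574e-04]), 'contact_force': array([0.64141172, 0.60322731, 0.57767287]), 'wrist_torque': array([-0.01917615,  0.02243466, -0.02600763]), 'gripper_width': 85.44443496121005}
scene {'mtx': array([[390.81708182,   0.        , 280.94858853],
       [  0.        , 390.81708182, 213.73542322],
       [  0.        ,   0.        ,   1.        ]]), 'R': array([[-0.75678902,  0.653532  , -0.01289595],
       [ 0.51674466,  0.58607447, -0.62409268],
       [-0.40030655, -0.4789704 , -0.7812439 ]]), 't': array([ 431.88408056, -231.42178829, 1170.50805953])}
top {'mtx': array([[518.49508222,   0.        , 279.33177278],
       [  0.        , 518.49508222, 213.9076151 ],
       [  0.        ,   0.        ,   1.        ]]), 'R': array([[-0.00112014, -0.99968515, -0.02506696],
       [-0.98366555,  0.00561361, -0.17991822],
       [ 0.18000229,  0.02445597, -0.98336213]]), 't': array([  15.11174953,  580.27193063, 1142.45278499])}
```

View pics/scene0.png

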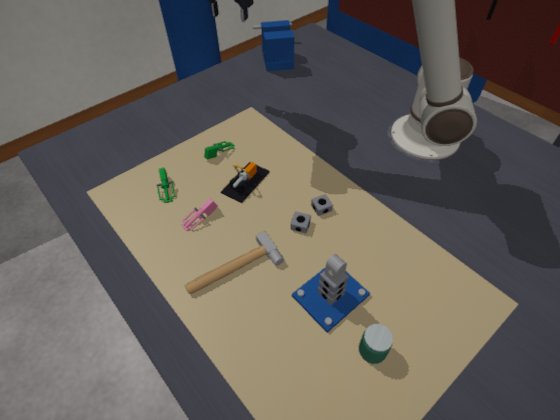

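View pics/top0.png

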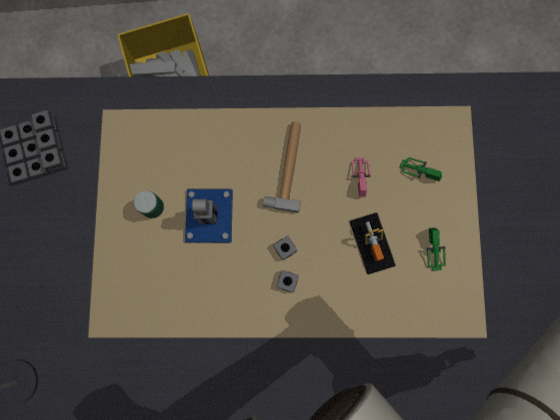

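The pin is the orange-handled one on the black rest: top (375,245), scene (245,178). It could be confused with the pink pin at top (362,178) and the green pins at (422,168) and (436,248). I'll check this in close crops.

```bash
cat > h.py <<'E'
import numpy as np,cv2
from bench import arm
def cloud(n,d):
    p=arm.camera_params(n);K,R,t=p['mtx'],p['R'],p['t']
    v,u=np.mgrid[:d.shape[0],:d.shape[1]]
    c=np.stack([(u-K[0,2])/K[0,0]*d,(v-K[1,2])/K[1,1]*d,d],-1)
    return (c-t)@R   # R^T (c-t)
def proj(n,X):
    p=arm.camera_params(n);c=np.atleast_2d(X)@p['R'].T+p['t'];q=c@p['mtx'].T
    return q[:,:2]/q[:,2:]
def tri(us,ut):
    P=[];
    A=[]
    for n,u in(("scene",us),("top",ut)):
        p=arm.camera_params(n);M=p['mtx']@np.c_[p['R'],p['t']]
        A.append(M)
    X=cv2.triangulatePoints(A[0],A[1],np.array(us,float).reshape(2,1),np.array(ut,float).reshape(2,1))[:,0]
    return X[:3]/X[3]
def crop(im,x0,x1,y0,y1,s,name):
    cv2.imwrite(name,cv2.resize(im[y0:y1,x0:x1],None,fx=s,fy=s,interpolation=cv2.INTER_CUBIC))
E
python3 - <<'E'
from h import *
s=cv2.imread("pics/scene0.png");t=cv2.imread("pics/top0.png")
a=cv2.resize(s[150:215,205:285],None,fx=5,fy=5,interpolation=3)
b=cv2.resize(t[205:280,340:405],None,fx=5,fy=5,interpolation=3)
c=np.zeros((400,740,3),np.uint8);c[:325,:400]=a;c[:375,410:735]=b;cv2.imwrite("pics/pin.png",c)
a=cv2.resize(s[245:330,285:375],None,fx=4,fy=4,interpolation=3)
b=cv2.resize(t[180:250,180:240],None,fx=5,fy=5,interpolation=3)
c=np.zeros((400,740,3),np.uint8);c[:340,:360]=a;c[:350,410:710]=b;cv2.imwrite("pics/jig.png",c)
for n,im in(("scene",s),("top",t)):
    d=np.load(f"pics/{n}0.npy");P=cloud(n,d)
    hsv=cv2.cvtColor(im,cv2.COLOR_BGR2HSV)
    box={"scene":((150,215,205,285),(245,330,285,375)),"top":((205,280,340,405),(180,250,180,240))}[n]
    def st(name,m,bx):
        mm=np.zeros_like(m);mm[bx[0]:bx[1],bx[2]:bx[3]]=m[bx[0]:bx[1],bx[2]:bx[3]];mm&=d>0
        q=P[mm]; vv=np.argwhere(mm)
        print(n,name,mm.sum(),"px",vv[:,::-1].mean(0).round(1),"med",np.median(q,0).round(1),"z",np.percentile(q[:,2],[2,50,98]).round(1))
        return mm,q
    H,S,V=hsv[...,0],hsv[...,1],hsv[...,2]
    st("orange",(H<16)&(S>180)&(V>150),box[0])
    m,q=st("black",(V<45),box[0])
    c,dm,_=cv2.minAreaRect(q[q[:,2]<15][:,:2].astype(np.float32)) if (q[:,2]<15).any() else (0,0,0);print("rest rect",c,dm,_)
    m,q=st("blue",(H>100)&(H<125)&(S>150),box[1])
    print("jig rect",cv2.minAreaRect(q[(q[:,2]<30)][:,:2].astype(np.float32)))
    m,q=st("grey",(S<60)&(V>80),box[1])
    print("top of post",np.sort(q[:,2])[-8:].round(1), q[q[:,2]>q[:,2].max()-6].mean(0))
E
```

```text
scene orange 2 px [253.5 165.5] med [ 484.5 -211.6   38.8] z [37.5 38.8 40.1]
scene black 626 px [244.2 185.5] med [ 543.5 -191.7    8.1] z [ 4.5  8.1 35.6]
rest rect (520.9801635742188, -206.0645751953125) (132.16259765625, 66.48638153076172) 17.428325653076172
scene blue 1713 px [329.1 301.3] med [610.6 201.3  13.4] z [10.  13.4 16.2]
jig rect ((588.1625366210938, 182.39871215820312), (107.5808334350586, 129.74652099609375), 89.44865417480469)
scene grey 937 px [334.2 282.2] med [598.8 189.7  92.7] z [  1.1  92.7 146.9]
top of post [147.3 147.3 147.4 147.6 147.7 147.8 147.8 148.2] [588.47284563 181.0031815  145.14599077]
top orange 64 px [377.5 251.5] med [ 494.3 -212.1   37.4] z [32.6 37.4 41.5]
top black 1223 px [371.  243.8] med [ 513.3 -199.3    5.8] z [ 0.3  5.8 33.3]
rest rect (518.3817138671875, -204.3245086669922) (131.8065643310547, 68.63871002197266) 16.99407196044922
top blue 1581 px [209.9 217.3] med [571.7 174.9  11.7] z [ 6.7 11.7 17. ]
jig rect ((585.8523559570312, 184.55674743652344), (108.38029479980469, 125.79385375976562), 89.64087677001953)
top grey 387 px [204.9 207.3] med [588.4 179.3  89. ] z [ -1.5  89.  146.8]
top of post [146.8 146.9 147.2 148.1 148.6 148.9 149.1 149.5] [587.17613414 182.66294344 145.14381252]
```

View pics/pin.png

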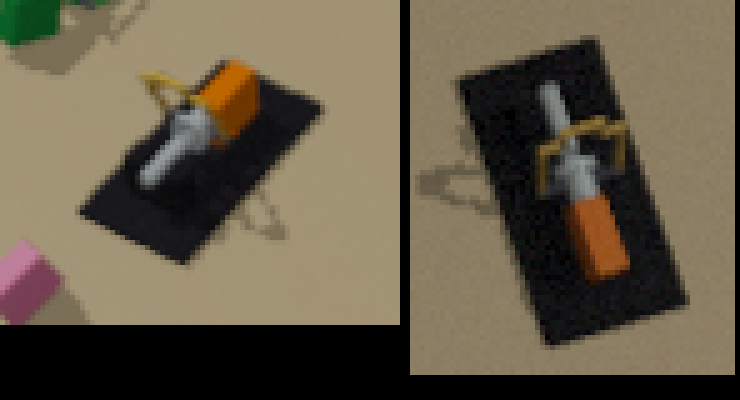

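View pics/jig.png

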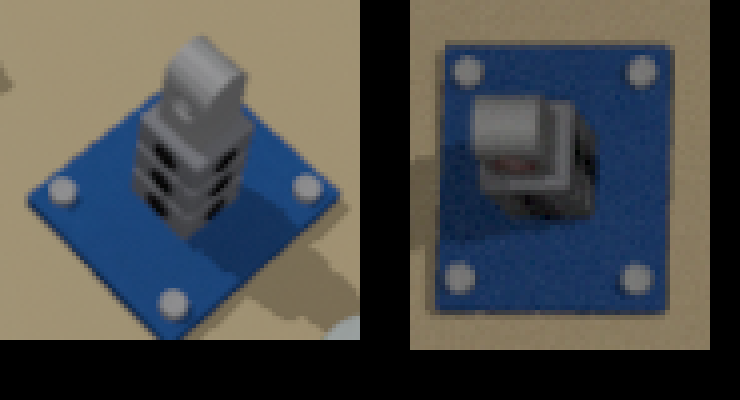

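The crops show the orange-handled pin on the black rest, with its brass loop up and its tip pointing towards +x, so that is the one. The post's red-ringed mouth faces the robot. Next I'll refine the poses.

```bash
python3 - <<'E'
from h import *
acc={}
for n in("scene","top"):
    I=[arm.get_image(n) for _ in range(5)]
    acc[n]=(np.mean([i[0] for i in I],0).astype(np.uint8),np.median([i[1] for i in I],0))
    np.savez(f"pics/{n}1.npz",im=acc[n][0],d=acc[n][1])
def ray(n,uv,z):
    p=arm.camera_params(n);K,R,t=p['mtx'],p['R'],p['t'];uv=np.atleast_2d(uv).astype(float)
    r=np.c_[(uv[:,0]-K[0,2])/K[0,0],(uv[:,1]-K[1,2])/K[1,1],np.ones(len(uv))]@R
    c=-R.T@t; s=(z-c[2])/r[:,2]; return c+s[:,None]*r
box={"scene":((150,215,205,285),(245,330,285,375)),"top":((205,280,340,405),(180,250,180,240))}
for n in acc:
    im,d=acc[n];P=cloud(n,d);hsv=cv2.cvtColor(im,cv2.COLOR_BGR2HSV);H,S,V=[hsv[...,i].astype(int) for i in range(3)]
    def sub(m,b):
        mm=np.zeros(m.shape,bool);mm[b[0]:b[1],b[2]:b[3]]=m[b[0]:b[1],b[2]:b[3]];return mm
    bl=sub((H>100)&(H<125)&(S>130),box[n][1]); 
    uv=np.argwhere(bl)[:,::-1]
    print(n,"jig rect z12",cv2.minAreaRect(ray(n,uv,12)[:,:2].astype(np.float32)),"blue z med",np.median(P[bl][:,2]).round(2))
    bk=sub((V<60),box[n][0]);uv=np.argwhere(bk)[:,::-1]
    print(n,"rest rect z6",cv2.minAreaRect(ray(n,uv,6)[:,:2].astype(np.float32)))
    bench=sub((V>100)&(S>40)&(S<110)&(H<30),(box[n][0]));print(n,"bench z near rest",np.median(P[bench][:,2]).round(2),bench.sum())
    bench=sub((V>100)&(S>40)&(S<110)&(H<30),(box[n][1]));print(n,"bench z near jig",np.median(P[bench][:,2]).round(2),bench.sum())
    og=sub((H<18)&(S>150)&(V>90),box[n][0]);q=P[og];print(n,"orange",og.sum(),np.argwhere(og)[:,::-1].mean(0).round(1),np.percentile(q,[2,50,98],axis=0).round(1).tolist())
    top=q[q[:,2]>q[:,2].max()-6];print("  top",len(top),top.mean(0).round(1),cv2.minAreaRect(top[:,:2].astype(np.float32)))
    gm=sub((S<70)&(V>70),box[n][1]);q=P[gm];q=q[q[:,2]>100]
    print(n,"post",len(q),np.percentile(q,[1,50,99],axis=0).round(1).tolist())
    # cylinder fit top : z = zc + sqrt(14^2-(x-xc)^2)
    from scipy.optimize import least_squares
    t=q[q[:,2]>136]
    def f(p): return np.hypot(t[:,0]-p[0],t[:,2]-p[1])-14
    r=least_squares(f,[587,132],loss="soft_l1");print("  cyl",r.x.round(2),"top",r.x[1]+14,"rms",np.std(r.fun),"y range",np.percentile(t[:,1],[2,98]))
E
```

```text
scene jig rect z12 ((588.1243896484375, 182.51101684570312), (108.9559555053711, 129.42697143554688), 89.72480010986328) blue z med 13.41
scene rest rect z6 ((519.9222412109375, -207.36753845214844), (133.78211975097656, 70.28776550292969), 17.028745651245117)
scene bench z near rest 2.7 3919
scene bench z near jig 2.33 4501
scene orange 103 [251.1 168.6] [[478.2, -223.4, 10.7], [493.1, -211.7, 36.5], [508.6, -204.8, 41.1]]
  top 56 [ 493.9 -214.6   39.4] ((494.6435852050781, -215.40521240234375), (33.31361389160156, 14.056886672973633), 16.320659637451172)
scene post 401 [[574.8, 167.1, 101.0], [595.3, 185.1, 136.2], [601.3, 195.0, 147.0]]
  cyl [586.95 132.3 ] top 146.29985894430354 rms 1.4260726417717788 y range [167.35902066 194.74809685]
top jig rect z12 ((585.3822631835938, 184.08392333984375), (107.95914459228516, 124.10651397705078), 89.60399627685547) blue z med 11.76
top rest rect z6 ((518.4727783203125, -204.27647399902344), (132.87429809570312, 68.84407806396484), 16.796689987182617)
top bench z near rest 0.33 3084
top bench z near jig 0.59 1551
top orange 106 [378.  251.8] [[477.4, -223.6, 24.4], [493.0, -212.6, 37.7], [509.3, -202.5, 40.4]]
  top 98 [ 494.4 -212.3   37.8] ((494.4345397949219, -212.353515625), (33.237728118896484, 15.025735855102539), 17.567100524902344)
top post 159 [[574.5, 169.9, 135.0], [585.7, 183.6, 143.1], [598.4, 198.0, 146.6]]
  cyl [587.24 130.88] top 144.8810623199721 rms 0.9841640505884028 y range [170.20655023 197.74700003]
```

```bash
cat >> h.py <<'E'
from scipy.spatial.transform import Rotation as Ro
def to(x,y,z,yaw):
    s=arm.read_state();R=Ro.from_quat(s['ee_rot']).as_matrix()
    cur=np.degrees(np.arctan2(R[1,0],R[0,0]))
    d=R.T@(np.array([x,y,z])-s['position'])
    print("t %.2f pos %s yaw %.2f tilt(z axis) %s F %s w %.1f"%(s['clock'],s['position'].round(2),cur%360,R[:,2].round(4),s['contact_force'].round(2),s['gripper_width']))
    print("shift",d.round(2),"spin",round(-((yaw-cur+180)%360-180),2))
E
python3 -c "
from h import *
to(494.5,-213.8,300,197)"
```

```text
t 0.60 pos [ 278.49 -559.5   404.74] yaw 206.46 tilt(z axis) [ 0. -0. -1.] F [-0.84 -0.7  -0.11] w 85.3
shift [-347.41  213.26  104.73] spin 9.46
```

```bash
python3 -m jog '[[[-48,30,10,2],[-98,60,25,4],[-148,90,40,6],[-198,120,55,8],[-246,150,70,9.5]]]' 85; python3 -c "
from h import *
to(494.5,-213.8,250,197)"
```

```text
clock: 1.23
position: [432.7, -313.9, 334.7]
ee_rot: [-0.147, 0.989, -0.0, 0.0]
contact_force: [1.3, 0.0, -0.2]
gripper_width: 85.1
t 1.23 pos [ 432.74 -313.93  334.69] yaw 196.92 tilt(z axis) [ 1.1e-03 -5.0e-04 -1.0e+00] F [ 1.31  0.03 -0.17] w 85.1
shift [-88.15  77.89  84.71] spin -0.08
```

```bash
python3 -m jog '[[[-25,22,20,0],[-50,44,40,0],[-75,66,60,0],[-88,78,75,0],[-88,78,84,0]]]' 85; python3 -c "
from h import *
to(494.5,-213.8,186,197)
for n in('scene','top'):
    im,d=arm.get_image(n);cv2.imwrite(f'pics/{n}2.png',im)
    print(proj(n,[[494.5,-213.8,38]]))
    if n=='scene':a=cv2.resize(im[90:230,180:320],(400,400))
    else:b=cv2.resize(im[190:290,320:420],(400,400))
cv2.imwrite('pics/a2.png',np.hstack([a,b]))
"
```

```text
clock: 1.85
position: [494.7, -213.1, 250.0]
ee_rot: [-0.148, 0.989, -0.0, 0.0]
contact_force: [-0.1, 0.1, -1.2]
gripper_width: 84.8
t 1.85 pos [ 494.74 -213.12  249.99] yaw 197.01 tilt(z axis) [ 5.e-04 -5.e-04 -1.e+00] F [-0.12  0.07 -1.22] w 84.8
shift [ 0.44 -0.54 63.99] spin 0.01
[[250.07901029 167.0329081 ]]
[[378.47959887 251.33249321]]
```

View pics/a2.png

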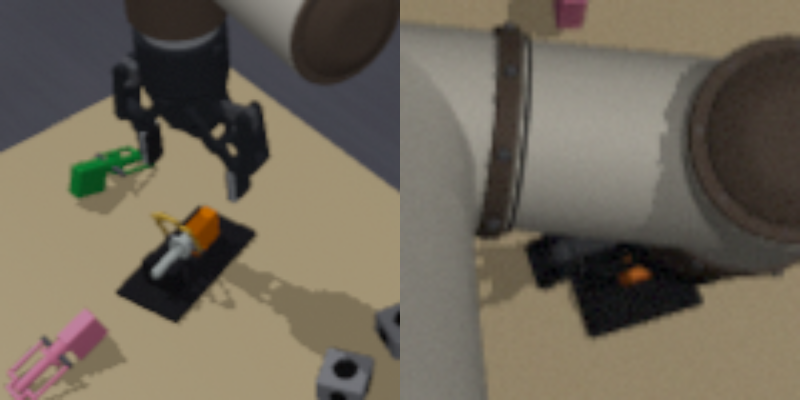

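The left (scene) crop shows the open fingers above and astride the orange handle at crop (205,225). The arm blocks the top view. Descending.

```bash
python3 -m jog '[[[0,-0.5,15,0],[0.4,-0.5,30,0],[0.4,-0.5,45,0],[0.4,-0.5,55,0],[0.4,-0.5,64,0]]]' 85; python3 -m jog '[[[0,0,0,0],[0,0,0,0],[0,0,0,0],[0,0,0,0],[0,0,0,0]]]' 0;  python3 -c "
from h import *
to(494.5,-213.8,186,197)"
```

```text
clock: 2.58
position: [493.5, -214.7, 184.9]
ee_rot: [-0.147, 0.989, 0.0, -0.001]
contact_force: [0.6, -0.2, -0.0]
gripper_width: 84.7
clock: 3.2
position: [493.7, -214.7, 185.5]
ee_rot: [-0.147, 0.989, -0.0, -0.0]
contact_force: [0.5, 0.7, 3.3]
gripper_width: 14.8
t 3.20 pos [ 493.65 -214.71  185.5 ] yaw 196.90 tilt(z axis) [-7.e-04 -4.e-04 -1.e+00] F [0.46 0.73 3.3 ] w 14.8
shift [-1.07  0.62 -0.5 ] spin -0.1
```

```bash
python3 -m jog '[[[0,0,0,0],[0,0,0,0],[0,0,0,0],[0,0,0,0],[0,0,0,0]]]' 0;  python3 -c "
from h import *
to(494.5,-213.8,186,197)
to(494.5,-213.8,186,197)
im,d=arm.get_image('scene');crop(im,180,320,90,230,4,'pics/s3.png')
to(494.5,-213.8,186,197)"
```

```text
clock: 3.82
position: [493.7, -214.7, 185.5]
ee_rot: [-0.147, 0.989, -0.0, -0.0]
contact_force: [0.1, -0.1, 2.3]
gripper_width: 15.4
t 3.83 pos [ 493.66 -214.69  185.52] yaw 196.90 tilt(z axis) [-8.e-04 -3.e-04 -1.e+00] F [ 0.08 -0.08  2.29] w 15.4
shift [-1.06  0.61 -0.48] spin -0.1
t 3.83 pos [ 493.66 -214.69  185.52] yaw 196.90 tilt(z axis) [-8.e-04 -3.e-04 -1.e+00] F [ 0.08 -0.08  2.29] w 15.4
shift [-1.06  0.61 -0.48] spin -0.1
t 3.88 pos [ 493.65 -214.7   185.53] yaw 196.91 tilt(z axis) [-7.e-04 -4.e-04 -1.e+00] F [-1.18  0.34  1.99] w 14.5
shift [-1.07  0.61 -0.47] spin -0.09
```

View pics/s3.png

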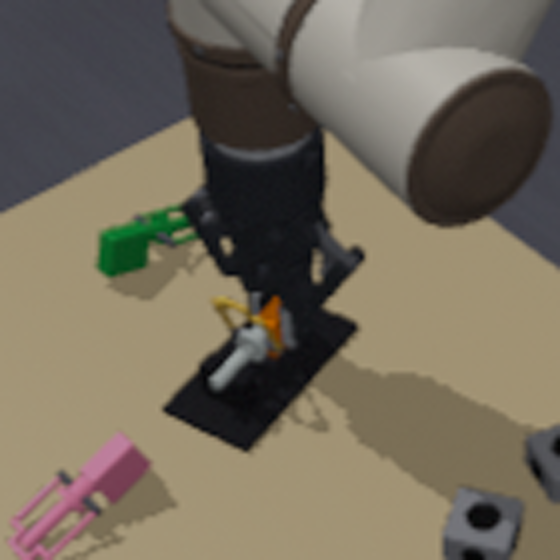

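Gripped. I'll lift gently and look.

```bash
python3 -m jog '[[[0,0,-3,0],[0,0,-10,0],[0,0,-25,0],[0,0,-40,0],[0,0,-60,0]]]'; python3 -m jog '[[[0,0,-50,0],[0,0,-100,0],[0,0,-115,0],[0,0,-115,0],[0,0,-115,0]]]'; python3 -c "
from h import *
to(494.5,-213.8,186,180)
im,d=arm.get_image('scene');crop(im,180,320,50,190,4,'pics/s4.png')
np.savez('pics/s4.npz',im=im,d=d)"
```

```text
clock: 4.5
position: [493.6, -214.7, 246.8]
ee_rot: [-0.147, 0.989, -0.0, -0.0]
contact_force: [1.0, 0.1, -2.2]
gripper_width: 15.1
clock: 5.12
position: [493.0, -214.5, 360.2]
ee_rot: [-0.147, 0.989, 0.001, -0.002]
contact_force: [-1.2, 0.6, -2.8]
gripper_width: 15.0
t 5.12 pos [ 492.97 -214.46  360.22] yaw 196.88 tilt(z axis) [-3.8e-03  7.0e-04 -1.0e+00] F [-1.18  0.62 -2.85] w 15.0
shift [-2.2500e+00 -1.2000e-01  1.7422e+02] spin 16.88
```

View pics/s4.png

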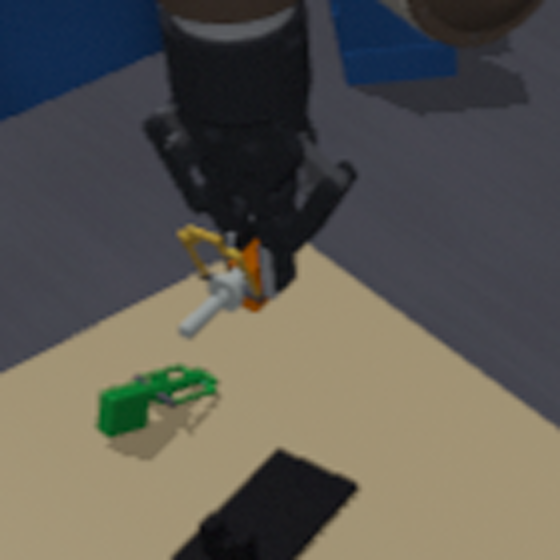

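The pin is held level with its loop up. Carrying it over towards the jig.

```bash
python3 -c "
from h import *
to(480,182.5,335,180)"
```

```text
t 5.17 pos [ 493.12 -214.52  359.97] yaw 196.89 tilt(z axis) [-4.4e-03  6.0e-04 -1.0e+00] F [-0.1  -0.3  -0.75] w 15.0
shift [-102.88  383.66   25.26] spin 16.89
```

```bash
python3 -m jog '[[[-12,45,0,3],[-28,100,0,6],[-42,155,5,9],[-57,210,8,13],[-72,265,10,17]]]'; python3 -c "
from h import *
to(480,182.5,335,180)"
```

```text
clock: 5.8
position: [484.5, 61.7, 348.6]
ee_rot: [0.002, 1.0, -0.0, -0.004]
contact_force: [0.4, -0.2, -1.0]
gripper_width: 15.1
t 5.80 pos [484.46  61.7  348.6 ] yaw 179.75 tilt(z axis) [-7.3e-03 -8.0e-04 -1.0e+00] F [ 0.42 -0.23 -1.02] w 15.1
shift [  4.89 120.79  13.53] spin -0.25
```

```bash
python3 -m jog '[[[2,40,5,0],[4,80,9,-0.2],[5,110,13,-0.2],[5,121,13,-0.2],[5,121,13,-0.2]]]'; python3 -c "
from h import *
to(522,182.5,315,180)
to(522,182.5,315,179.7)
for n in('scene','top'):
    im,d=arm.get_image(n);np.savez(f'pics/{n}5.npz',im=im,d=d)
    if n=='scene':a=cv2.resize(im[150:330,220:400],(400,400))
    else:b=cv2.resize(im[170:290,160:280],(400,400))
cv2.imwrite('pics/a5.png',np.hstack([a,b]))
to(522,182.5,315,180)
"
```

```text
clock: 6.42
position: [479.8, 182.9, 334.6]
ee_rot: [0.0, 1.0, -0.001, -0.005]
contact_force: [-1.0, -0.8, -2.1]
gripper_width: 15.1
t 6.42 pos [479.84 182.89 334.6 ] yaw 179.99 tilt(z axis) [-0.009  -0.0022 -1.    ] F [-0.97 -0.81 -2.08] w 15.1
shift [-42.34  -0.34  19.22] spin -0.01
t 6.42 pos [479.84 182.89 334.6 ] yaw 179.99 tilt(z axis) [-0.009  -0.0022 -1.    ] F [-0.97 -0.81 -2.08] w 15.1
shift [-42.34  -0.34  19.22] spin 0.29
t 6.53 pos [479.84 181.94 335.12] yaw 179.90 tilt(z axis) [-0.0083 -0.0016 -1.    ] F [ 0.28 -0.42 -1.33] w 15.1
shift [-42.32   0.67  19.76] spin -0.1
```

View pics/a5.png

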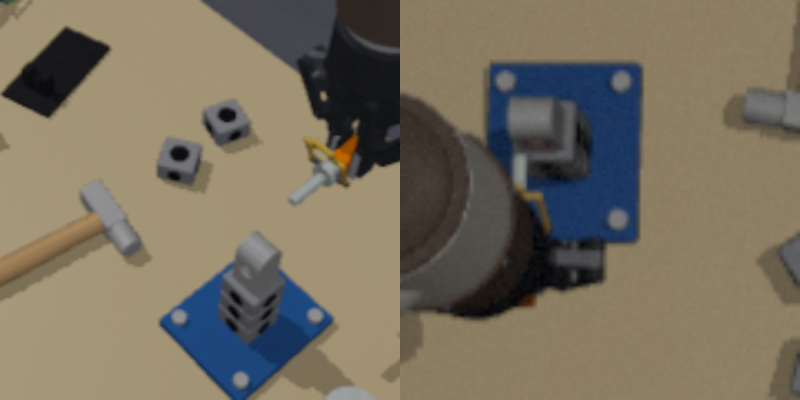

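The scene crop shows the pin level, loop up, tip at crop (293,198), with the post ahead of it. Next I'll feel the post's top with the underside of the shank.

```bash
python3 -m jog '[[[-10,0.6,5,0],[-20,0.6,10,0],[-30,0.6,16,0],[-42,0.6,22,0],[-43,0.6,23,0]]]'; python3 -m jog '[[[0,0,0.8,0],[0,0,1.6,0],[0,0,2.4,0],[0,0,3.2,0],[0,0,4,0]]]';python3 -c "
from h import *
to(522,182.5,315,180)"
```

```text
clock: 7.15
position: [523.5, 182.3, 310.7]
ee_rot: [0.001, 1.0, -0.001, -0.005]
contact_force: [0.1, -1.0, -1.3]
gripper_width: 15.2
clock: 7.78
position: [523.4, 182.3, 306.9]
ee_rot: [0.001, 1.0, -0.001, -0.005]
contact_force: [-0.8, -0.2, -1.3]
gripper_width: 15.3
t 7.78 pos [523.35 182.34 306.86] yaw 179.86 tilt(z axis) [-0.0092 -0.0022 -1.    ] F [-0.82 -0.16 -1.27] w 15.3
shift [ 1.43  0.14 -8.13] spin -0.14
```

```bash
for i in 1; do python3 -m jog '[[[0,0,0.2,0],[0,0,0.4,0],[0,0,0.6,0],[0,0,0.8,0],[0,0,1.0,0]]]'; done; python3 -m jog '[[[0,0,0.2,0],[0,0,0.4,0],[0,0,0.6,0],[0,0,0.8,0],[0,0,1.0,0]]]'
```

```text
clock: 8.4
position: [523.4, 182.4, 306.1]
ee_rot: [0.001, 1.0, -0.001, -0.004]
contact_force: [-2.1, -0.1, 1.0]
gripper_width: 15.2
clock: 9.02
position: [523.3, 182.4, 305.6]
ee_rot: [0.001, 1.0, -0.001, -0.004]
contact_force: [-3.9, 0.1, 5.8]
gripper_width: 15.4
```

```bash
python3 -m jog '[[[0,0,-4,0],[2,5,-8,0],[4,18,-8,0],[6,28,-4,0],[6,28,0,0]]]'; python3 -m jog '[[[0,0,8,0],[0,0,16,0],[0,0,20,0],[0,-1,20,0],[0,-3,20,0]]]';python3 -c "
from h import *
to(522,182.5,315,180)"
```

```text
clock: 9.65
position: [517.1, 211.4, 304.9]
ee_rot: [0.0, 1.0, -0.001, -0.005]
contact_force: [1.1, -0.8, -2.3]
gripper_width: 14.9
clock: 10.28
position: [517.1, 208.3, 285.2]
ee_rot: [0.0, 1.0, -0.001, -0.004]
contact_force: [-0.0, -0.4, -1.2]
gripper_width: 15.1
t 10.28 pos [517.1  208.26 285.18] yaw 179.96 tilt(z axis) [-0.0085 -0.002  -1.    ] F [-0.02 -0.38 -1.16] w 15.1
shift [ -4.66 -25.82 -29.81] spin -0.04
```

```bash
python3 -m jog '[[[0,-1,0,0],[0,-2,0,0],[0,-3,0,0],[0,-3.5,0,0],[0,-4,0,0]]]'; python3 -m jog '[[[0,-0.3,0,0],[0,-0.6,0,0],[0,-0.9,0,0],[0,-1.2,0,0],[0,-1.5,0,0]]]'; 
```

```text
clock: 10.9
position: [517.1, 204.2, 285.2]
ee_rot: [0.0, 1.0, -0.001, -0.004]
contact_force: [0.3, 0.4, -1.8]
gripper_width: 14.6
clock: 11.52
position: [517.1, 202.7, 285.2]
ee_rot: [0.0, 1.0, -0.001, -0.004]
contact_force: [0.7, -0.4, -1.1]
gripper_width: 14.7
```

```bash
python3 -m jog '[[[0,-0.2,0,0],[0,-0.4,0,0],[0,-0.6,0,0],[0,-0.8,0,0],[0,-1,0,0]]]'; 
```

```text
clock: 12.15
position: [517.1, 201.9, 285.2]
ee_rot: [0.0, 1.0, -0.001, -0.004]
contact_force: [-1.1, 1.9, -1.2]
gripper_width: 15.0
```

```bash
python3 -m jog '[[[0,-0.1,0,0],[0,-0.2,0,0],[0,-0.3,0,0],[0,-0.4,0,0],[0,-0.5,0,0]]]'; python3 -c "
from h import *
to(517,202,285,180)"; python3 -m jog '[[[0,5,-5,0],[0,5,-18,0],[0,-5,-32,0],[0,-30,-32,0],[0,-48,-28,0]]]'; python3 -c "
from h import *
to(517,162,285,180)"; 
```

```text
clock: 12.78
position: [517.1, 201.6, 285.2]
ee_rot: [0.0, 1.0, -0.001, -0.004]
contact_force: [-0.8, 2.4, -1.5]
gripper_width: 14.6
t 12.78 pos [517.08 201.6  285.2 ] yaw 179.99 tilt(z axis) [-0.0082 -0.0012 -1.    ] F [-0.85  2.43 -1.48] w 14.6
shift [0.08 0.4  0.2 ] spin -0.01
clock: 13.4
position: [517.2, 152.2, 314.5]
ee_rot: [0.0, 1.0, -0.0, -0.003]
contact_force: [0.3, -0.3, -0.7]
gripper_width: 15.1
t 13.40 pos [517.24 152.24 314.52] yaw 179.95 tilt(z axis) [-6.4e-03 -2.0e-04 -1.0e+00] F [ 0.27 -0.31 -0.74] w 15.1
shift [ 0.06  9.77 29.52] spin -0.05
```

```bash
python3 -m jog '[[[0,0,10,0],[0,1,20,0],[0,3,29,0],[0,5,29.5,0],[0,7,29.5,0]]]'; python3 -m jog '[[[0,0.3,0,0],[0,0.6,0,0],[0,1,0,0],[0,1.4,0,0],[0,1.8,0,0]]]';python3 -m jog '[[[0,0.2,0,0],[0,0.4,0,0],[0,0.6,0,0],[0,0.8,0,0],[0,1,0,0]]]'
```

```text
clock: 14.02
position: [517.2, 159.9, 284.9]
ee_rot: [-0.0, 1.0, -0.0, -0.003]
contact_force: [-0.7, 0.6, -0.9]
gripper_width: 14.9
clock: 14.65
position: [517.2, 161.6, 285.0]
ee_rot: [0.0, 1.0, -0.0, -0.003]
contact_force: [-0.0, 0.3, -2.5]
gripper_width: 14.6
clock: 15.28
position: [517.2, 162.6, 284.9]
ee_rot: [0.0, 1.0, -0.0, -0.003]
contact_force: [0.5, 0.4, -1.0]
gripper_width: 15.4
```

```bash
python3 -m jog '[[[0,0.2,0,0],[0,0.4,0,0],[0,0.6,0,0],[0,0.8,0,0],[0,1,0,0]]]'; python3 -c "
from h import *
to(517,162,285,180)"; 
```

```text
clock: 15.9
position: [517.2, 163.6, 284.9]
ee_rot: [0.0, 1.0, -0.0, -0.003]
contact_force: [-0.2, 0.5, -1.6]
gripper_width: 15.2
t 15.90 pos [517.22 163.64 284.92] yaw 179.99 tilt(z axis) [-6.3e-03 -4.0e-04 -1.0e+00] F [-0.23  0.53 -1.56] w 15.2
shift [ 0.22 -1.64 -0.08] spin -0.01
```

```bash
python3 -m jog '[[[0,0.2,0,0],[0,0.4,0,0],[0,0.6,0,0],[0,0.8,0,0],[0,1,0,0]]]'; python3 -c "
from h import *
to(517,162,285,180)"; 
```

```text
clock: 16.52
position: [517.2, 164.5, 284.9]
ee_rot: [0.0, 1.0, -0.0, -0.003]
contact_force: [0.6, -0.9, -1.6]
gripper_width: 14.9
t 16.52 pos [517.23 164.52 284.94] yaw 179.98 tilt(z axis) [-6.4e-03 -7.0e-04 -1.0e+00] F [ 0.6  -0.93 -1.62] w 14.9
shift [ 0.23 -2.53 -0.06] spin -0.02
```

```bash
python3 -m jog '[[[0,0.1,0,0],[0,0.3,0,0],[0,0.5,0,0],[0,0.6,0,0],[0,0.7,0,0]]]'; python3 -c "
from h import *
to(517,162,285,180)"; 
```

```text
clock: 17.15
position: [517.2, 164.9, 284.9]
ee_rot: [0.0, 1.0, -0.001, -0.003]
contact_force: [0.6, -4.4, -0.7]
gripper_width: 15.1
t 17.15 pos [517.22 164.93 284.93] yaw 179.96 tilt(z axis) [-0.0067 -0.0012 -1.    ] F [ 0.64 -4.44 -0.71] w 15.1
shift [ 0.22 -2.93 -0.07] spin -0.04
```

```bash
python3 -m jog '[[[3,-4,0,0],[15,-4,2,0],[27,0,6,0],[27,12,12,0],[27,18.4,12,0]]]'; python3 -m jog '[[[0,0,0,0],[0,0,0,0],[0,0,0,0],[0,0,0,0],[0,0,0,0]]]'; python3 -c "
from h import *
to(493,183.3,273.2,180)
for n in('scene','top'):
    im,d=arm.get_image(n);np.savez(f'pics/{n}6.npz',im=im,d=d)
    if n=='scene':a=cv2.resize(im[210:310,280:380],(400,400),interpolation=3)
    else:b=cv2.resize(im[180:260,170:250],(400,400),interpolation=3)
cv2.imwrite('pics/a6.png',np.hstack([a,b]))
"
```

```text
clock: 17.77
position: [490.1, 184.5, 272.7]
ee_rot: [-0.0, 1.0, -0.001, -0.003]
contact_force: [0.1, -0.2, -1.1]
gripper_width: 14.5
clock: 18.4
position: [490.1, 184.3, 272.7]
ee_rot: [-0.0, 1.0, -0.001, -0.003]
contact_force: [-0.2, 0.5, -1.4]
gripper_width: 14.8
t 18.40 pos [490.09 184.35 272.72] yaw 180.02 tilt(z axis) [-0.0068 -0.0014 -1.    ] F [-0.23  0.52 -1.4 ] w 14.8
shift [-2.91 -1.05 -0.49] spin 0.02
```

View pics/a6.png

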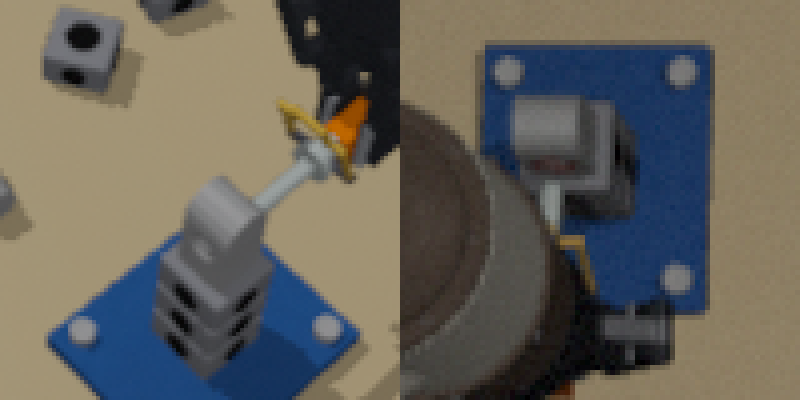

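The pin points at the red-ringed mouth (top crop (550,185), mouth at (550,165)). I'll centre it and advance gently.

```bash
python3 -m jog '[[[0,-0.5,-0.2,0],[0,-1,-0.5,0],[-2,-1.05,-0.5,0],[-4,-1.05,-0.5,0],[-6,-1.05,-0.5,0]]]'; python3 -m jog '[[[-1,0,0,0],[-2,0,0,0],[-3,0,0,0],[-4,0,0,0],[-5,0,0,0]]]';python3 -c "
from h import *
to(493,183.3,273.2,180)"
```

```text
clock: 19.12
position: [496.3, 183.4, 273.2]
ee_rot: [-0.0, 1.0, -0.001, -0.003]
contact_force: [0.1, 0.4, -1.2]
gripper_width: 14.9
clock: 19.75
position: [501.3, 183.4, 273.1]
ee_rot: [-0.0, 1.0, -0.001, -0.003]
contact_force: [-0.6, 0.5, -0.9]
gripper_width: 14.7
t 19.75 pos [501.33 183.38 273.13] yaw 180.02 tilt(z axis) [-0.0068 -0.0014 -1.    ] F [-0.59  0.46 -0.86] w 14.7
shift [ 8.33 -0.08 -0.01] spin 0.02
```

```bash
python3 -m jog '[[[-0.6,0,0,0],[-1.2,0,0,0],[-1.8,0,0,0],[-2.4,0,0,0],[-3,0,0,0]]]';python3 -m jog '[[[-0.6,0,0,0],[-1.2,0,0,0],[-1.8,0,0,0],[-2.4,0,0,0],[-3,0,0,0]]]'
```

```text
clock: 20.38
position: [504.4, 183.4, 273.1]
ee_rot: [-0.0, 1.0, -0.001, -0.003]
contact_force: [-0.5, -0.1, -1.3]
gripper_width: 15.0
clock: 21.0
position: [507.4, 183.4, 273.1]
ee_rot: [-0.0, 1.0, -0.001, -0.003]
contact_force: [-0.1, -0.1, -2.1]
gripper_width: 15.0
```

No contact with the tip about 8 mm past the face, so it is in the hole. Continuing.

```bash
python3 -m jog '[[[-1,0,0,0],[-2,0,0,0],[-3,0,0,0],[-4,0,0,0],[-5,0,0,0]]]';python3 -m jog '[[[-1,0,0,0],[-2,0,0,0],[-3,0,0,0],[-4,0,0,0],[-5,0,0,0]]]'; python3 -c "
from h import *
to(493,183.3,273.2,180)"
```

```text
clock: 21.62
position: [512.5, 183.4, 273.1]
ee_rot: [-0.0, 1.0, -0.001, -0.003]
contact_force: [-0.4, 0.2, -0.7]
gripper_width: 15.1
clock: 22.25
position: [517.6, 183.4, 273.0]
ee_rot: [-0.0, 1.0, -0.001, -0.003]
contact_force: [0.0, 0.1, -1.8]
gripper_width: 14.9
t 22.25 pos [517.55 183.41 273.01] yaw 180.02 tilt(z axis) [-0.0068 -0.0014 -1.    ] F [ 0.02  0.15 -1.84] w 14.9
shift [ 2.455e+01 -1.000e-01 -2.000e-02] spin 0.02
```

```bash
python3 -m jog '[[[-1,0,0,0],[-2,0,0,0],[-3,0,0,0],[-4,0,0,0],[-5,0,0,0]]]';python3 -m jog '[[[-1,0,0,0],[-2,0,0,0],[-3,0,0,0],[-4,0,0,0],[-5,0,0,0]]]'
```

```text
clock: 22.88
position: [522.6, 183.4, 273.0]
ee_rot: [-0.0, 1.0, -0.001, -0.003]
contact_force: [0.7, 0.9, -0.9]
gripper_width: 15.3
clock: 23.5
position: [527.7, 183.4, 272.9]
ee_rot: [-0.0, 1.0, -0.001, -0.003]
contact_force: [-0.2, 0.2, -1.7]
gripper_width: 15.0
```

```bash
python3 -m jog '[[[-0.8,0,0,0],[-1.6,0,0,0],[-2.4,0,0,0],[-3.2,0,0,0],[-4,0,0,0]]]';python3 -m jog '[[[-0.4,0,0,0],[-0.8,0,0,0],[-1.2,0,0,0],[-1.6,0,0,0],[-2,0,0,0]]]'
```

```text
clock: 24.12
position: [531.7, 183.4, 272.9]
ee_rot: [-0.0, 1.0, -0.001, -0.003]
contact_force: [-0.3, 0.6, -1.8]
gripper_width: 14.9
clock: 24.75
position: [533.7, 183.4, 272.9]
ee_rot: [-0.0, 1.0, -0.001, -0.003]
contact_force: [-0.2, 0.2, -1.6]
gripper_width: 15.0
```

```bash
python3 -m jog '[[[-0.3,0,0,0],[-0.6,0,0,0],[-0.9,0,0,0],[-1.2,0,0,0],[-1.5,0,0,0]]]';python3 -m jog '[[[-0.2,0,0,0],[-0.4,0,0,0],[-0.6,0,0,0],[-0.8,0,0,0],[-1,0,0,0]]]'
```

```text
clock: 25.38
position: [535.2, 183.4, 272.9]
ee_rot: [-0.0, 1.0, -0.001, -0.003]
contact_force: [0.5, 0.1, -0.2]
gripper_width: 14.5
clock: 26.0
position: [536.2, 183.4, 272.9]
ee_rot: [-0.0, 1.0, -0.001, -0.004]
contact_force: [-0.5, -0.4, -1.1]
gripper_width: 15.0
```

```bash
python3 -m jog '[[[-0.2,0,0,0],[-0.4,0,0,0],[-0.6,0,0,0],[-0.8,0,0,0],[-1,0,0,0]]]'; python3 -c "
from h import *
to(493,183.3,273.2,180)
for n in('scene','top'):
    im,d=arm.get_image(n);np.savez(f'pics/{n}7.npz',im=im,d=d)
    if n=='scene':a=cv2.resize(im[210:310,280:380],(400,400),interpolation=3)
    else:b=cv2.resize(im[180:260,170:250],(400,400),interpolation=3)
cv2.imwrite('pics/a7.png',np.hstack([a,b]))
"
```

```text
clock: 26.62
position: [536.6, 183.4, 272.8]
ee_rot: [-0.0, 1.0, -0.001, -0.004]
contact_force: [-6.3, 1.1, 1.8]
gripper_width: 15.1
t 26.62 pos [536.61 183.4  272.77] yaw 180.02 tilt(z axis) [-0.0089 -0.0019 -1.    ] F [-6.27  1.1   1.8 ] w 15.1
shift [ 4.361e+01 -9.000e-02 -4.000e-02] spin 0.02
```

View pics/a7.png

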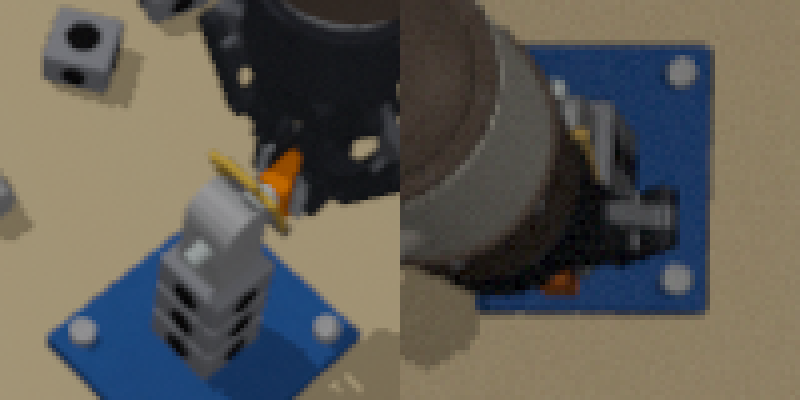

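Contact is at about 6 N where the collar should seat, and the tip shows out of the far face (scene crop (197,250)). I'll give it a slightly firmer push, then relax and release.

```bash
python3 -m jog '[[[-0.2,0,0,0],[-0.4,0,0,0],[-0.5,0,0,0],[-0.6,0,0,0],[-0.6,0,0,0]]]'; python3 -c "
from h import *
to(493,183.3,273.2,180)"
```

```text
clock: 27.35
position: [536.8, 183.4, 272.8]
ee_rot: [-0.0, 1.0, -0.001, -0.005]
contact_force: [-5.1, 1.1, 2.8]
gripper_width: 14.9
t 27.35 pos [536.78 183.41 272.76] yaw 180.01 tilt(z axis) [-0.0102 -0.0022 -0.9999] F [-5.09  1.13  2.85] w 14.9
shift [ 4.378e+01 -1.000e-01  1.000e-02] spin 0.01
```

```bash
python3 -m jog '[[[-0.3,0,0,0],[-0.6,0,0,0],[-0.9,0,0,0],[-1.2,0,0,0],[-1.2,0,0,0]]]'; python3 -c "
from h import *
to(493,183.3,273.2,180)"
```

```text
clock: 27.98
position: [537.2, 183.4, 272.7]
ee_rot: [-0.0, 1.0, -0.001, -0.006]
contact_force: [-7.5, 1.7, 2.4]
gripper_width: 15.4
t 27.98 pos [537.19 183.4  272.7 ] yaw 180.01 tilt(z axis) [-0.0125 -0.0027 -0.9999] F [-7.52  1.69  2.37] w 15.4
shift [44.2  -0.1   0.06] spin 0.01
```

```bash
python3 -m jog '[[[0,0,0,0],[0,0,0,0],[0,0,0,0],[0,0,0,0],[0,0,0,0]]]' 40; python3 -c "
from h import *
to(493,183.3,273.2,180)"
```

```text
clock: 28.6
position: [537.3, 183.4, 272.7]
ee_rot: [-0.0, 1.0, -0.001, -0.006]
contact_force: [-0.5, -0.6, 0.3]
gripper_width: 39.8
t 28.60 pos [537.3  183.38 272.68] yaw 180.01 tilt(z axis) [-0.0123 -0.0027 -0.9999] F [-0.46 -0.61  0.29] w 39.8
shift [ 4.43e+01 -8.00e-02  3.00e-02] spin 0.01
```

```bash
python3 -m jog '[[[2,0,-8,0],[4,0,-25,0],[4,0,-50,0],[10,0,-80,0],[30,0,-110,0]]]' 40; python3 -c "
from h import *
to(493,183.3,273.2,180)
for n in('scene','top'):
    im,d=arm.get_image(n);np.savez(f'pics/{n}8.npz',im=im,d=d)
    if n=='scene':a=cv2.resize(im[230:310,290:370],(400,400),interpolation=3)
    else:b=cv2.resize(im[180:260,170:250],(400,400),interpolation=3)
cv2.imwrite('pics/a8.png',np.hstack([a,b]))
"
```

```text
clock: 29.22
position: [508.7, 183.7, 385.3]
ee_rot: [0.0, 1.0, -0.001, -0.005]
contact_force: [-0.1, 0.6, -0.2]
gripper_width: 40.0
t 29.23 pos [508.71 183.67 385.32] yaw 179.98 tilt(z axis) [-0.0104 -0.0018 -0.9999] F [-0.06  0.6  -0.22] w 40.0
shift [ 14.54  -0.17 112.28] spin -0.02
```

View pics/a8.png

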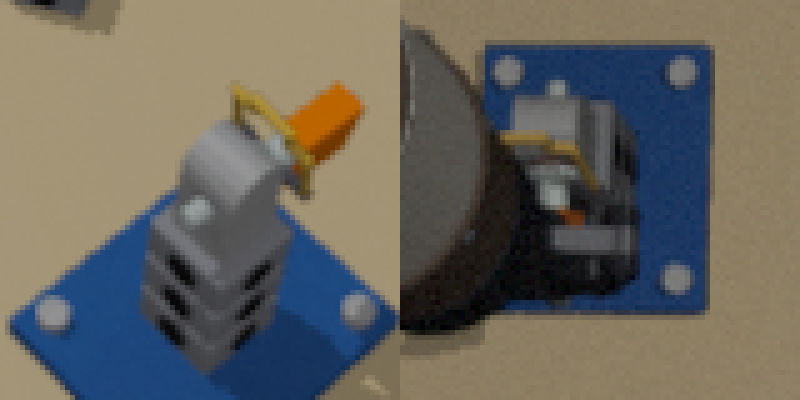

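```bash
python3 - <<'E'
from h import *
for n,(x0,y0,o) in {"scene":(290,230,0),"top":(170,180,400)}.items():
    f=lambda X:((proj(n,X)-[x0,y0])*5+[o,0]).round(0)
    print(n,"tip",f([[611.1,183.1,117.2]]),"handle top rear/front corners",f([[519,175,125.2],[519,191,125.2],[555,175,125.2],[555,191,125.2]]).tolist())
    for th in(1.0,1.1,1.2,1.3): print(th,f([[564.1+51*np.cos(th),183.1+s,117.2+51*np.sin(th)] for s in(-19,19)]).tolist())
    print("post far bottom/top", f([[601.1,183.1-14,117.2],[601.1,197.1,117.2],[587.1,169.1,145.2],[587.1,197.1,145.2]]).tolist())
E
```

```text
scene tip [[184. 229.]] handle top rear/front corners [[335.0, 72.0], [365.0, 97.0], [272.0, 122.0], [302.0, 148.0]]
1.0 [[194.0, 108.0], [268.0, 174.0]]
1.1 [[203.0, 97.0], [277.0, 163.0]]
1.2 [[212.0, 87.0], [287.0, 153.0]]
1.3 [[222.0, 78.0], [296.0, 143.0]]
post far bottom/top [[177.0, 190.0], [229.0, 238.0], [208.0, 131.0], [262.0, 179.0]]
top tip [[557.  77.]] handle top rear/front corners [[567.0, 281.0], [530.0, 282.0], [569.0, 199.0], [532.0, 199.0]]
1.0 [[583.0, 99.0], [494.0, 100.0]]
1.1 [[582.0, 109.0], [492.0, 109.0]]
1.2 [[581.0, 118.0], [491.0, 119.0]]
1.3 [[580.0, 129.0], [490.0, 129.0]]
post far bottom/top [[588.0, 99.0], [525.0, 99.0], [577.0, 117.0], [512.0, 118.0]]
```

```bash
python3 - <<'E'
from h import *
out=[]
for n,(x0,y0) in {"scene":(312,238),"top":(188,188)}.items():
    im=np.load(f'pics/{n}8.npz')['im'];S=8
    c=cv2.resize(im[y0:y0+50,x0:x0+50],None,fx=S,fy=S,interpolation=cv2.INTER_CUBIC)
    def dot(X,col):
        for u in (proj(n,X)-[x0,y0]+.5)*S: cv2.circle(c,tuple(int(a) for a in u),2,col,-1)
    t=np.linspace(0,np.pi,9)
    for y in(169.1,197.1): dot([[587.1+14*np.cos(a),y,131.2+14*np.sin(a)] for a in t],(0,255,0))
    dot([[611.1,183.1+4*np.cos(a),117.2+4*np.sin(a)] for a in 2*t],(255,0,255))
    dot([[519,175.1,125.2],[519,191.1,125.2],[555,175.1,125.2],[555,191.1,125.2]],(255,255,0))
    dot([[573.1,183.1+11*np.cos(a),117.2+11*np.sin(a)] for a in 2*t],(0,0,255))
    out.append(c)
cv2.imwrite('pics/ov8.png',np.hstack(out))
E
```

```text
(no output)
```

View pics/ov8.png

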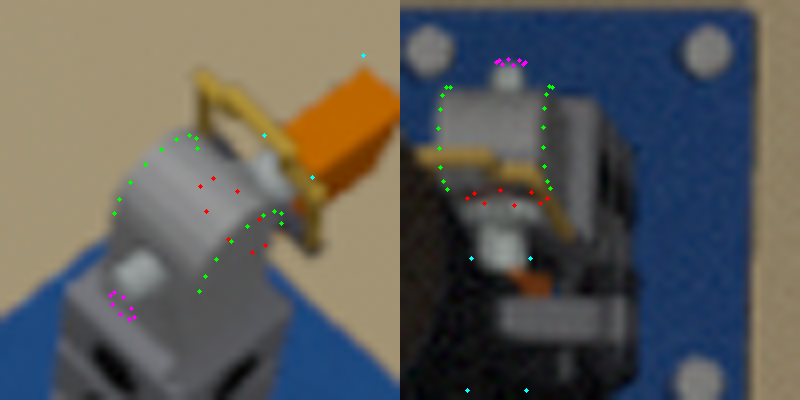

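```bash
python3 - <<'E'
from h import *
from scipy.optimize import least_squares
for n in("scene","top"):
    I=[arm.get_image(n) for _ in range(4)]
    im=np.mean([i[0] for i in I],0).astype(np.uint8);d=np.median([i[1] for i in I],0);np.savez(f"pics/{n}9.npz",im=im,d=d)
    P=cloud(n,d);q=P[(P[...,0]>500)&(P[...,0]<640)&(P[...,1]>150)&(P[...,1]<215)&(P[...,2]>100)&(P[...,2]<180)&(d>0)]
    hsv=cv2.cvtColor(im,cv2.COLOR_BGR2HSV);
    og=(hsv[...,0]<18)&(hsv[...,1]>150)&(hsv[...,2]>90)&(P[...,2]>90)&(P[...,0]>450)&(P[...,1]>150)&(P[...,1]<220)
    print(n,"orange",og.sum(),np.percentile(P[og],[3,50,97],axis=0).round(1).tolist() if og.any() else 0)
    far=q[(q[:,0]>596)&(abs(q[:,1]-183)<14)&(q[:,2]<135)];print("far pts\n",far[np.argsort(far[:,0])][::max(1,len(far)//25)].round(1).tolist())
    S=12;x0,y0={"scene":(318,262),"top":(190,188)}[n]
    cv2.imwrite(f'pics/z{n}.png',cv2.resize(im[y0:y0+30,x0:x0+30],None,fx=S,fy=S,interpolation=cv2.INTER_CUBIC))
a=cv2.imread('pics/zscene.png');b=cv2.imread('pics/ztop.png');cv2.imwrite('pics/z9.png',np.hstack([a,b]))
E
```

```text
scene orange 136 [[520.0, 176.7, 94.2], [534.2, 186.5, 120.6], [550.8, 189.9, 123.0]]
far pts
 [[596.0, 194.4, 125.2], [597.4, 194.5, 134.3], [598.0, 194.4, 119.9], [599.3, 194.8, 106.5], [599.9, 194.8, 111.1], [600.0, 194.5, 133.6], [600.3, 183.1, 122.9], [600.5, 189.0, 119.4], [600.6, 182.1, 110.6], [600.7, 184.9, 110.5], [600.7, 173.2, 118.2], [600.7, 175.2, 124.5], [600.8, 193.1, 110.0], [600.8, 180.3, 127.4], [600.8, 183.1, 104.4], [600.9, 191.1, 126.4], [600.9, 185.8, 127.1], [601.0, 182.8, 108.1], [601.0, 175.1, 128.4], [601.1, 186.5, 101.4], [601.2, 194.0, 126.8], [601.2, 190.5, 133.5], [601.3, 187.7, 114.9], [601.4, 191.0, 130.7], [601.8, 184.5, 122.6], [603.2, 177.8, 123.1], [605.2, 179.7, 124.0], [607.2, 184.6, 121.4], [608.5, 182.9, 124.5], [609.4, 178.6, 123.7], [609.9, 182.4, 117.8]]
top orange 2 [[548.9, 175.4, 106.4], [550.0, 175.5, 106.5], [551.0, 175.5, 106.6]]
far pts
 [[596.9, 169.8, 134.1], [598.2, 169.9, 106.7], [598.4, 170.5, 116.8], [599.2, 169.9, 133.8], [600.2, 170.3, 118.5], [600.6, 170.1, 106.2], [604.0, 182.9, 122.5], [604.0, 185.1, 122.4], [604.2, 180.9, 121.4], [604.4, 187.7, 120.6], [604.7, 179.1, 119.1], [605.6, 182.5, 125.2], [606.0, 185.0, 123.6], [606.5, 181.1, 120.8], [606.7, 179.0, 120.2], [606.8, 187.8, 119.9], [607.8, 184.7, 125.3], [608.0, 182.7, 124.6], [608.3, 180.8, 123.0], [609.2, 179.2, 119.1]]
```

View pics/z9.png

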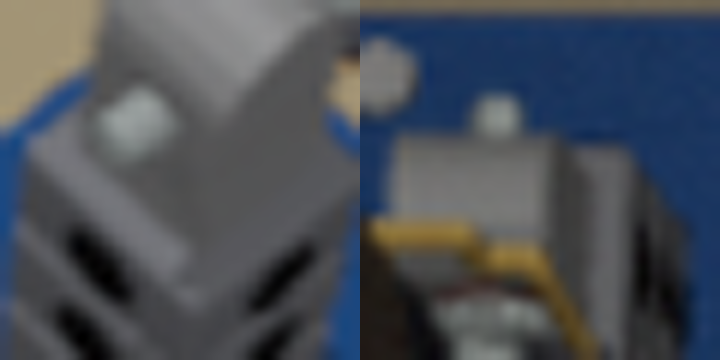

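```bash
python3 - <<'E'
from h import *
for n,b in(("scene",(2.3,1.3,-1)),("top",(.5,-1.3,1))):
    f=np.load(f"pics/{n}9.npz");im,d=f['im'],f['d'];P=cloud(n,d);hsv=cv2.cvtColor(im,cv2.COLOR_BGR2HSV)
    m=(hsv[...,0]>15)&(hsv[...,0]<28)&(hsv[...,1]>120)&(P[...,2]>110)&(P[...,0]>540)&(P[...,0]<630)&(abs(P[...,1]-183)<40)&(d>0)
    q=P[m];print(n,len(q));print(q[np.argsort(q[:,2])].round(0).astype(int).tolist())
E
```

```text
scene 107
[[545, 189, 111], [550, 189, 116], [564, 202, 118], [544, 188, 121], [541, 188, 121], [546, 187, 121], [551, 189, 121], [567, 202, 121], [543, 187, 121], [543, 184, 121], [548, 189, 122], [541, 183, 122], [550, 188, 122], [553, 185, 122], [545, 186, 122], [541, 177, 122], [541, 180, 122], [540, 187, 122], [542, 186, 122], [546, 182, 122], [550, 185, 122], [543, 182, 122], [548, 184, 122], [549, 177, 122], [547, 175, 122], [543, 179, 122], [545, 180, 122], [553, 188, 123], [548, 178, 123], [547, 185, 123], [546, 179, 123], [552, 187, 123], [545, 183, 123], [548, 181, 123], [545, 178, 123], [549, 187, 123], [552, 184, 123], [550, 183, 123], [550, 180, 124], [547, 177, 124], [565, 165, 125], [567, 203, 126], [568, 202, 126], [567, 166, 132], [568, 204, 132], [571, 203, 133], [568, 166, 137], [570, 204, 138], [572, 203, 140], [570, 166, 142], [573, 203, 144], [572, 205, 145], [571, 167, 149], [573, 205, 150], [576, 204, 152], [576, 202, 152], [576, 204, 154], [575, 199, 155], [576, 201, 155], [575, 203, 155], [573, 204, 156], [575, 206, 156], [574, 172, 156], [573, 199, 156], [
[... 734 characters left out ...]
41
[[565, 170, 118], [562, 167, 120], [563, 166, 127], [565, 165, 130], [565, 167, 131], [573, 174, 131], [575, 176, 135], [566, 167, 136], [566, 169, 136], [575, 182, 137], [574, 180, 138], [574, 177, 138], [568, 166, 138], [578, 192, 140], [578, 194, 140], [567, 168, 141], [578, 190, 141], [578, 196, 141], [578, 187, 142], [569, 168, 143], [569, 170, 145], [570, 169, 150], [571, 170, 152], [571, 168, 155], [573, 168, 156], [575, 195, 157], [572, 170, 158], [573, 180, 158], [572, 174, 158], [572, 178, 159], [572, 171, 160], [572, 176, 160], [574, 182, 162], [574, 179, 163], [576, 190, 164], [576, 185, 164], [576, 192, 164], [576, 194, 165], [575, 187, 165], [575, 181, 167], [575, 183, 168]]
```

The depth data puts the tip about 9–10 mm beyond the far face (10 expected), so the collar is home. The handle sags slightly within the hole clearance. The cross wire is at x≈576, z≈167, a loop angle of about 1.3. I'll close the fingers, come behind the wire and ease the loop forward.

```bash
python3 -m jog '[[[-5,-0.4,0,0],[-10,-0.4,0,0],[-20,-0.4,0,0],[-30,-0.4,15,0],[-42,-0.4,30,0]]]' 0;python3 -c "
from h import *
to(557,183.4,333,180)"
```

```text
clock: 30.35
position: [551.1, 183.0, 350.1]
ee_rot: [0.0, 1.0, -0.002, -0.007]
contact_force: [0.7, 0.3, -0.7]
gripper_width: 0.4
t 30.35 pos [551.06 183.01 350.08] yaw 179.97 tilt(z axis) [-0.0147 -0.004  -0.9999] F [ 0.74  0.32 -0.68] w 0.4
shift [-6.19  0.46 16.99] spin -0.03
```

```bash
python3 -m jog '[[[0,0.8,5,0],[0,1,10,0],[0,1,15,0],[-3,1,17,0],[-6,1,17,0]]]' 0;python3 -c "
from h import *
to(557,183.4,333,180)
im,d=arm.get_image('scene');crop(im,270,390,200,320,5,'pics/s10.png')"
```

```text
clock: 30.98
position: [556.9, 184.0, 333.3]
ee_rot: [0.0, 1.0, -0.002, -0.007]
contact_force: [0.4, 0.6, 0.4]
gripper_width: -0.1
t 30.98 pos [556.95 183.98 333.26] yaw 179.99 tilt(z axis) [-0.0142 -0.0038 -0.9999] F [0.38 0.65 0.41] w -0.1
shift [-0.06 -0.58  0.26] spin -0.01
```

View pics/s10.png

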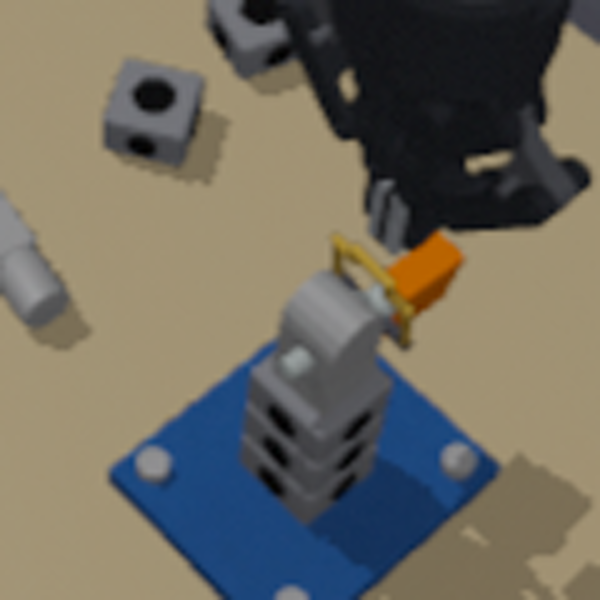

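The closed fingertips (crop (388,215)) stand just behind the wire (345–405, 240–285). Pushing forward.

```bash
python3 -m jog '[[[-2,0,0,0],[-4,0,0,0],[-6,0,0,0],[-8,0,0,0],[-10,0,0,0]]]' ;python3 -m jog '[[[-1.5,0,0,0],[-3,0,0,0],[-4.5,0,0,0],[-6,0,0,0],[-8,0,0,0]]]'; python3 -c "
from h import *
to(557,183.4,333,180)"
```

```text
clock: 31.65
position: [567.4, 184.0, 333.1]
ee_rot: [0.0, 1.0, -0.002, -0.007]
contact_force: [-1.0, -0.7, 0.5]
gripper_width: 0.2
clock: 32.28
position: [575.5, 184.0, 333.0]
ee_rot: [0.0, 1.0, -0.002, -0.007]
contact_force: [-1.0, 0.9, 0.6]
gripper_width: 0.1
t 32.27 pos [575.45 183.99 333.01] yaw 179.98 tilt(z axis) [-0.0141 -0.0037 -0.9999] F [-1.04  0.88  0.6 ] w 0.1
shift [18.45 -0.59  0.27] spin -0.02
```

```bash
python3 -m jog '[[[-1.5,0,0,0],[-3,0,0,0],[-4.5,0,0,0],[-6,0,0,0],[-8,0,0,0]]]'; python3 -c "
from h import *
to(557,183.4,333,180)
for n in('scene','top'):
    im,d=arm.get_image(n)
    if n=='scene':a=cv2.resize(im[210:310,280:380],(400,400),interpolation=3)
    else:b=cv2.resize(im[180:260,170:250],(400,400),interpolation=3)
cv2.imwrite('pics/a11.png',np.hstack([a,b]))"
```

```text
clock: 32.9
position: [583.6, 184.0, 332.9]
ee_rot: [0.0, 1.0, -0.002, -0.007]
contact_force: [-0.2, 0.7, -0.0]
gripper_width: 0.1
t 32.90 pos [583.57 183.99 332.86] yaw 179.98 tilt(z axis) [-0.0141 -0.0038 -0.9999] F [-0.15  0.75 -0.03] w 0.1
shift [26.57 -0.6   0.23] spin -0.02
```

View pics/a11.png

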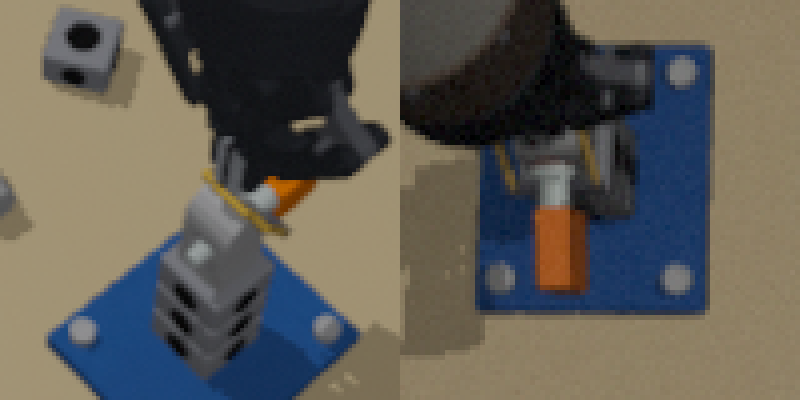

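The loop is following (about 0.95 rad), with the fingertips above the post. Next I'll lift slightly, get over the wire, and press down along its arc.

```bash
python3 -m jog '[[[0,0,-3,0],[-3,0,-5,0],[-9,0,-5,0],[-15,0,-5,0],[-20,0,-4,0]]]'; python3 -m jog '[[[-0.5,0,1,0],[-1,0,2.5,0],[-1.5,0,4,0],[-2,0,5.5,0],[-2.5,0,7,0]]]';python3 -c "
from h import *
to(606.5,183.4,328,180)"
```

```text
clock: 33.62
position: [604.2, 184.0, 336.5]
ee_rot: [0.0, 1.0, -0.002, -0.007]
contact_force: [-0.5, 0.3, -1.0]
gripper_width: 0.2
clock: 34.25
position: [606.6, 184.0, 329.4]
ee_rot: [0.0, 1.0, -0.002, -0.007]
contact_force: [0.4, 0.4, 0.6]
gripper_width: -0.0
t 34.25 pos [606.63 184.02 329.37] yaw 179.98 tilt(z axis) [-0.0138 -0.0037 -0.9999] F [0.39 0.44 0.57] w -0.0
shift [ 0.11 -0.61  1.37] spin -0.02
```

```bash
python3 -m jog '[[[-1.2,0,1,0],[-2.4,0,2,0],[-3.6,0,3,0],[-4.8,0,4,0],[-6,0,5,0]]]';python3 -c "
from h import *
to(614,183.4,320,180)
for n in('scene','top'):
    im,d=arm.get_image(n)
    if n=='scene':a=cv2.resize(im[210:310,280:380],(400,400),interpolation=3)
    else:b=cv2.resize(im[180:260,170:250],(400,400),interpolation=3)
cv2.imwrite('pics/a12.png',np.hstack([a,b]))"
```

```text
clock: 34.88
position: [612.6, 184.0, 324.2]
ee_rot: [0.0, 1.0, -0.002, -0.007]
contact_force: [-0.1, -0.5, 0.1]
gripper_width: -0.0
t 34.88 pos [612.64 183.96 324.21] yaw 179.97 tilt(z axis) [-0.0138 -0.0037 -0.9999] F [-0.12 -0.52  0.05] w -0.0
shift [-1.42 -0.55  4.19] spin -0.03
```

View pics/a12.png

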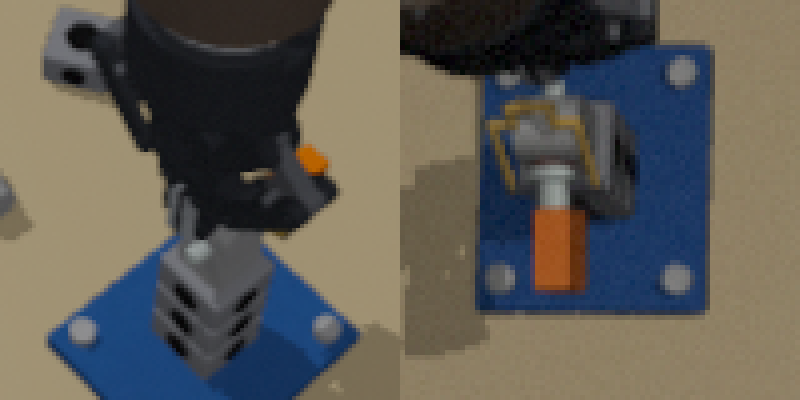

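The fingers ended up past the wire: the top crop shows the cross wire still at y≈103 (about 1.0 rad), with the fingertips beyond it at (550,75). The tip is narrower than I assumed. I'll lift, go back over the wire and press down along its arc.

```bash
python3 -m jog '[[[0,0,-8,0],[0,0,-16,0],[5,0,-17,0],[10,0,-17,0],[15,0,-17,0]]]';python3 -m jog '[[[0,0,0.6,0],[0,0,1.2,0],[0,0,2,0],[-0.5,0,3,0],[-1,0,4,0]]]';python3 -c "
from h import *
to(614,183.4,320,180)
for n in('scene','top'):
    im,d=arm.get_image(n)
    if n=='scene':a=cv2.resize(im[210:310,280:380],(400,400),interpolation=3)
    else:b=cv2.resize(im[180:260,170:250],(400,400),interpolation=3)
cv2.imwrite('pics/a13.png',np.hstack([a,b]))"
```

```text
clock: 35.6
position: [597.3, 184.0, 341.1]
ee_rot: [0.0, 1.0, -0.002, -0.007]
contact_force: [0.1, -0.1, 0.7]
gripper_width: 0.0
clock: 36.22
position: [598.3, 183.9, 336.9]
ee_rot: [0.0, 1.0, -0.002, -0.007]
contact_force: [-0.0, 0.1, -0.0]
gripper_width: -0.1
t 36.23 pos [598.35 183.93 336.93] yaw 179.96 tilt(z axis) [-0.0146 -0.004  -0.9999] F [-0.02  0.08 -0.02] w -0.1
shift [-15.9   -0.45  16.7 ] spin -0.04
```

View pics/a13.png

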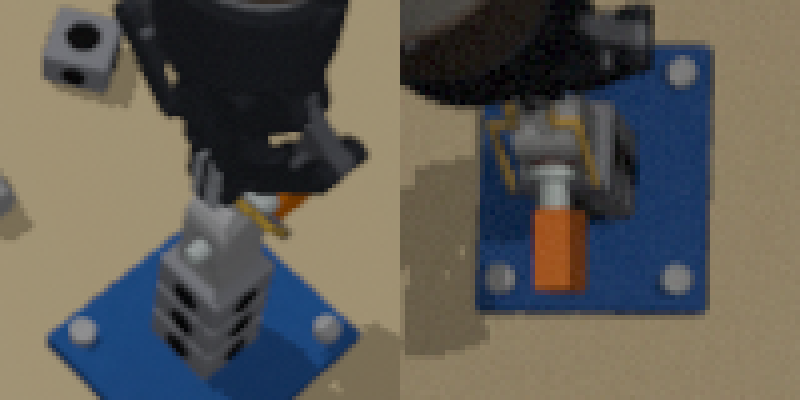

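```bash
python3 -m jog '[[[-0.4,0,1,0],[-1,0,2,0],[-1.8,0,3,0],[-2.6,0,4,0],[-3.5,0,5,0]]]';python3 -c "
from h import *
to(607,183.4,328,180)
im,d=arm.get_image('top')
b=cv2.resize(im[180:260,170:250],(400,400),interpolation=3)
cv2.imwrite('pics/a14.png',b)"
```

```text
clock: 36.95
position: [601.9, 183.9, 332.3]
ee_rot: [0.0, 1.0, -0.002, -0.007]
contact_force: [-0.6, -1.2, 4.1]
gripper_width: 0.2
t 36.95 pos [601.92 183.85 332.33] yaw 179.98 tilt(z axis) [-0.0142 -0.0043 -0.9999] F [-0.56 -1.22  4.07] w 0.2
shift [-5.15 -0.43  4.26] spin -0.02
```

View pics/a14.png

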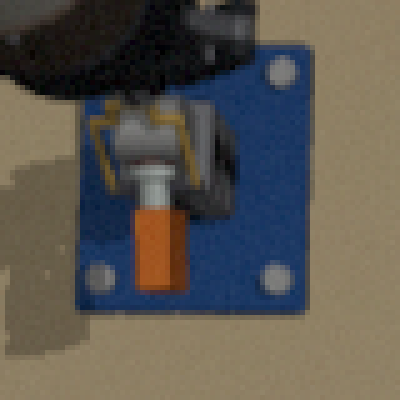

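Contact with the wire at about 4 N, and the loop is moving. Continuing down the arc.

```bash
python3 -m jog '[[[-1,0,0.8,0],[-2,0,1.6,0],[-3,0,2.4,0],[-4,0,3.2,0],[-5,0,4,0]]]'; python3 -m jog '[[[-0.8,0,0.8,0],[-1.6,0,1.6,0],[-2.4,0,2.4,0],[-3.2,0,3.2,0],[-4,0,4,0]]]'; python3 -c "
from h import *
to(611.4,183.4,323,180)
im,d=arm.get_image('top')
b=cv2.resize(im[180:260,170:250],(400,400),interpolation=3)
cv2.imwrite('pics/a15.png',b)"
```

```text
clock: 37.62
position: [607.5, 183.4, 329.9]
ee_rot: [-0.0, 1.0, -0.003, -0.006]
contact_force: [-0.3, -2.6, 7.3]
gripper_width: 0.0
clock: 38.25
position: [612.1, 183.0, 327.3]
ee_rot: [-0.0, 1.0, -0.003, -0.004]
contact_force: [0.2, -2.8, 7.9]
gripper_width: 0.2
t 38.25 pos [612.11 182.98 327.31] yaw 180.04 tilt(z axis) [-0.0088 -0.0057 -0.9999] F [ 0.22 -2.84  7.86] w 0.2
shift [0.67 0.45 4.31] spin 0.04
```

View pics/a15.png

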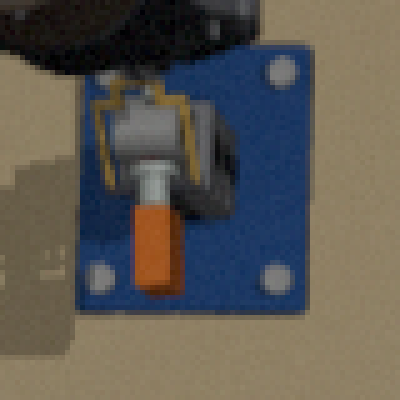

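```bash
python3 -m jog '[[[0.5,0.3,1,0],[0.5,0.5,2,0],[0.5,0.5,3,0],[0.5,0.5,4,0],[0.5,0.5,4.5,0]]]'; python3 -c "
from h import *
to(611.4,183.4,323,180)
im,d=arm.get_image('top')
b=cv2.resize(im[180:260,170:250],(400,400),interpolation=3)
cv2.imwrite('pics/a16.png',b)"
```

```text
clock: 38.92
position: [612.9, 183.0, 325.5]
ee_rot: [-0.001, 1.0, -0.003, -0.002]
contact_force: [1.8, -3.6, 11.2]
gripper_width: 0.0
t 38.92 pos [612.95 182.95 325.53] yaw 180.09 tilt(z axis) [-0.003  -0.0061 -1.    ] F [ 1.75 -3.65 11.17] w 0.0
shift [1.54 0.47 2.53] spin 0.09
```

View pics/a16.png

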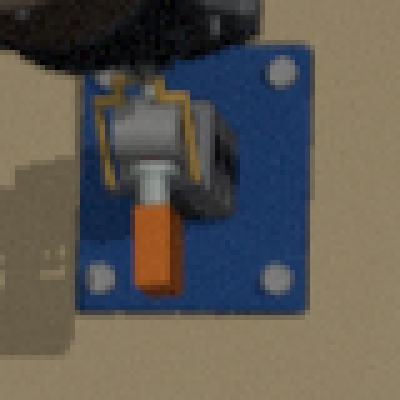

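```bash
python3 -m jog '[[[1,0.3,0.8,0],[2,0.5,1.6,0],[3,0.6,2.4,0],[3,0.6,3.2,0],[3,0.6,4,0]]]'; python3 -c "
from h import *
to(611.4,183.4,323,180)"
```

```text
clock: 39.6
position: [611.8, 183.1, 324.9]
ee_rot: [-0.001, 1.0, -0.003, 0.003]
contact_force: [3.1, -5.5, 12.1]
gripper_width: 0.1
t 39.60 pos [611.78 183.15 324.9 ] yaw 180.17 tilt(z axis) [ 0.0052 -0.006  -1.    ] F [ 3.07 -5.53 12.14] w 0.1
shift [0.39 0.26 1.89] spin 0.17
```

```bash
python3 -m jog '[[[0,-0.5,1,0],[0,-0.5,2,0],[0,-0.5,3,0],[0,-0.5,4,0],[0,-0.5,5,0]]]'; python3 -c "
from h import *
to(611.4,183.4,323,180)
for n in('scene','top'):
    im,d=arm.get_image(n)
    if n=='scene':a=cv2.resize(im[210:310,280:380],(400,400),interpolation=3)
    else:b=cv2.resize(im[180:260,170:250],(400,400),interpolation=3)
cv2.imwrite('pics/a17.png',np.hstack([a,b]))"
```

```text
clock: 40.22
position: [613.5, 182.5, 322.0]
ee_rot: [-0.002, 1.0, -0.003, 0.006]
contact_force: [4.8, -4.1, 8.3]
gripper_width: 0.0
t 40.23 pos [613.49 182.54 322.05] yaw 180.24 tilt(z axis) [ 0.0124 -0.0054 -0.9999] F [ 4.81 -4.09  8.32] w 0.0
shift [ 2.07  0.87 -0.98] spin 0.24
```

View pics/a17.png

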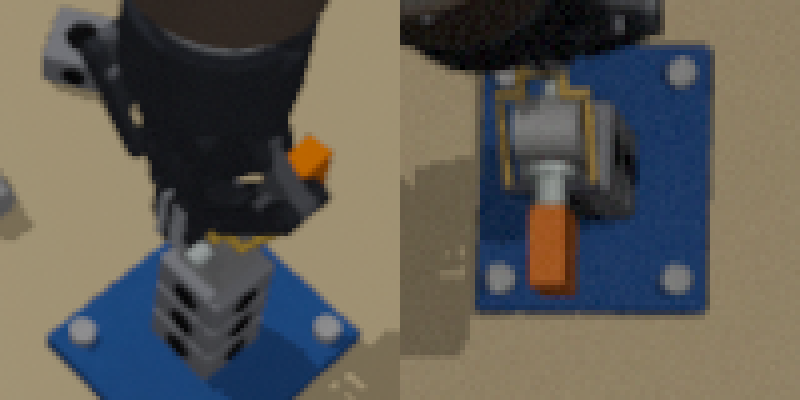

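```bash
python3 -m jog '[[[0.5,-0.2,0.8,0],[1,-0.2,1.6,0],[1.5,-0.2,2.4,0],[1.5,-0.2,3.2,0],[1.5,-0.2,4,0]]]'; python3 -c "
from h import *
to(611.4,183.4,323,180)"
```

```text
clock: 40.95
position: [613.7, 182.3, 320.0]
ee_rot: [-0.003, 1.0, -0.002, 0.01]
contact_force: [6.0, -4.8, 7.9]
gripper_width: 0.3
t 40.95 pos [613.7  182.28 320.02] yaw 180.30 tilt(z axis) [ 0.0193 -0.0046 -0.9998] F [ 6.03 -4.84  7.88] w 0.3
shift [ 2.24  1.12 -3.03] spin 0.3
```

```bash
python3 -m jog '[[[0.5,0,1,0],[1,0,2,0],[1.5,0,3,0],[1.5,0,4,0],[1.5,0,5,0]]]'; python3 -c "
from h import *
to(611.4,183.4,323,180)
for n in('scene','top'):
    im,d=arm.get_image(n)
    if n=='scene':a=cv2.resize(im[210:310,280:380],(400,400),interpolation=3)
    else:b=cv2.resize(im[180:260,170:250],(400,400),interpolation=3)
cv2.imwrite('pics/a18.png',np.hstack([a,b]))"
```

```text
clock: 41.58
position: [614.1, 182.2, 317.4]
ee_rot: [-0.003, 1.0, -0.002, 0.014]
contact_force: [4.3, -4.0, 9.3]
gripper_width: 0.0
t 41.58 pos [614.12 182.15 317.36] yaw 180.37 tilt(z axis) [ 0.027  -0.0039 -0.9996] F [ 4.29 -4.04  9.28] w 0.0
shift [ 2.56  1.24 -5.72] spin 0.37
```

View pics/a18.png

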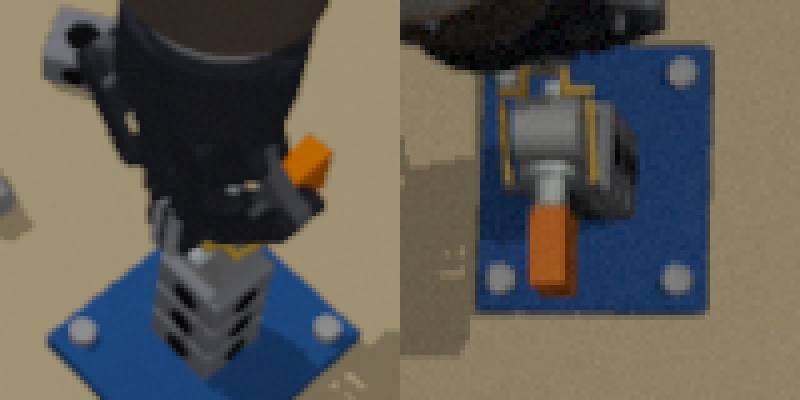

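Progress: the loop is at about 0.5 rad, over the round top. Continuing down.

```bash
python3 -m jog '[[[0.5,0.2,1,0],[0.5,0.4,2,0],[0.5,0.4,3,0],[0.5,0.4,4,0],[0.5,0.4,5,0]]]'; python3 -m jog '[[[0.5,0,1,0],[0.5,0,2,0],[0.5,0,3,0],[0.5,0,4,0],[0.5,0,5,0]]]';python3 -c "
from h import *
to(611.4,183.4,323,180)
for n in('scene','top'):
    im,d=arm.get_image(n)
    if n=='scene':a=cv2.resize(im[210:310,280:380],(400,400),interpolation=3)
    else:b=cv2.resize(im[180:260,170:250],(400,400),interpolation=3)
cv2.imwrite('pics/a19.png',np.hstack([a,b]))"
```

```text
clock: 42.3
position: [614.9, 182.4, 313.0]
ee_rot: [-0.004, 1.0, -0.002, 0.016]
contact_force: [6.2, -4.0, 5.8]
gripper_width: -0.2
clock: 42.92
position: [613.7, 182.6, 306.5]
ee_rot: [-0.003, 1.0, -0.002, 0.014]
contact_force: [0.3, 0.6, 0.3]
gripper_width: -0.0
t 42.92 pos [613.7  182.59 306.45] yaw 180.40 tilt(z axis) [ 0.0274 -0.0043 -0.9996] F [0.28 0.56 0.31] w -0.0
shift [  1.84   0.75 -16.61] spin 0.4
```

View pics/a19.png

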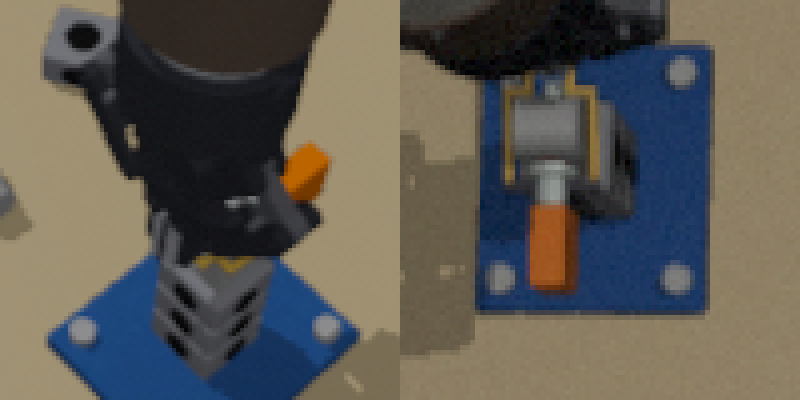

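The force fell to zero, so the loop has snapped. I'll lift clear and look.

```bash
python3 -m jog '[[[-1,0,-4,0],[-2,0,-12,0],[-2,0,-30,0],[0,0,-55,0],[0,0,-85,0]]]'; python3 -m jog '[[[30,0,-20,0],[80,0,-40,0],[130,0,-45,0],[180,0,-50,0],[220,0,-50,0]]]';python3 -c "
from h import *
to(611.4,183.4,323,180)
for n in('scene','top'):
    im,d=arm.get_image(n);np.savez(f'pics/{n}20.npz',im=im,d=d)
    if n=='scene':a=cv2.resize(im[235:300,305:370],(400,400),interpolation=3)
    else:b=cv2.resize(im[180:250,175:245],(400,400),interpolation=3)
cv2.imwrite('pics/a20.png',np.hstack([a,b]))"
```

```text
clock: 43.65
position: [611.3, 182.8, 392.7]
ee_rot: [-0.004, 1.0, -0.002, 0.014]
contact_force: [0.7, -0.0, 0.8]
gripper_width: 0.1
clock: 44.28
position: [388.2, 181.0, 437.9]
ee_rot: [-0.004, 1.0, -0.001, 0.015]
contact_force: [0.0, 1.0, -0.0]
gripper_width: 0.3
t 44.27 pos [388.23 181.03 437.85] yaw 180.41 tilt(z axis) [ 0.0293 -0.0025 -0.9996] F [ 0.01  0.98 -0.05] w 0.3
shift [-219.73    1.1   121.33] spin 0.41
```

View pics/a20.png

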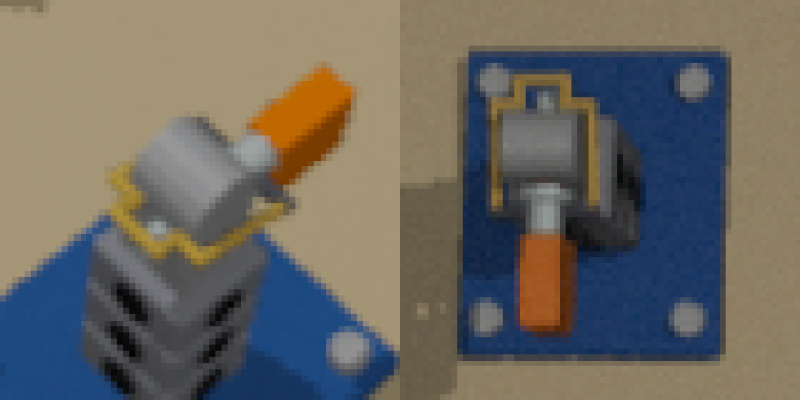

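```bash
python3 - <<'E'
from h import *
for n,b in(("scene",2.3),("top",.5)):
    I=[arm.get_image(n) for _ in range(4)]
    im=np.mean([i[0] for i in I],0).astype(np.uint8);d=np.median([i[1] for i in I],0)
    P=cloud(n,d)-[0,0,b];hsv=cv2.cvtColor(im,cv2.COLOR_BGR2HSV)
    base=(P[...,0]>505)&(P[...,0]<630)&(abs(P[...,1]-183)<35)&(d>0)&(P[...,2]>95)
    og=base&(hsv[...,0]<15)&(hsv[...,1]>150);q=P[og];print(n,"handle",np.percentile(q,[3,50,97],axis=0).round(1).tolist())
    t=q[(q[:,2]>118)];A=np.c_[t[:,0]-537,t[:,1]-183,np.ones(len(t))];print("  handle top plane slopes",np.linalg.lstsq(A,t[:,2],rcond=None)[0].round(3))
    br=base&(hsv[...,0]>15)&(hsv[...,0]<28)&(hsv[...,1]>110);q=P[br];q=q[q[:,0]>560]
    k=np.argsort(q[:,0]);print(" brass",q[k].round(0).astype(int).tolist())
    m=P[...,0][base];tip=P[base&(abs(P[...,1]-183)<5)&(P[...,0]>602)&(hsv[...,1]<90)];print(" tip",tip[np.argsort(tip[:,0])][-6:].round(1).tolist())
    cv2.imwrite(f'pics/{n}21.png',im)
E
```

```text
scene handle [[543.5, 177.1, 96.6], [553.7, 189.2, 118.2], [554.6, 189.5, 123.9]]
  handle top plane slopes [  0.252  -0.488 118.897]
 brass [[565, 202, 116], [566, 201, 117], [567, 202, 116], [569, 201, 119], [570, 202, 118], [572, 201, 119], [574, 203, 119], [576, 201, 120], [576, 195, 96], [577, 203, 120], [577, 200, 120], [579, 202, 121], [581, 201, 121], [582, 200, 121], [583, 203, 122], [584, 194, 98], [585, 202, 123], [585, 202, 120], [586, 200, 123], [588, 202, 123], [590, 201, 124], [590, 202, 123], [591, 195, 102], [591, 200, 125], [593, 202, 126], [594, 203, 125], [595, 201, 126], [596, 162, 126], [597, 202, 127], [598, 164, 127], [598, 201, 127], [599, 165, 126], [599, 202, 126], [600, 200, 128], [600, 163, 129], [601, 190, 114], [601, 185, 105], [601, 193, 127], [601, 173, 119], [601, 201, 127], [601, 199, 127], [602, 197, 129], [602, 165, 129], [602, 170, 129], [602, 173, 129], [603, 168, 131], [603, 195, 129], [603, 201, 128], [603, 193, 129], [604, 175, 128], [604, 198, 129], [604, 164, 130], [604, 172, 130], [604, 170, 130], [604, 167, 131], [604, 197, 128], [605, 19
[... 2418 characters left out ...]
, 201, 129], [605, 195, 129], [605, 175, 128], [605, 199, 128], [605, 193, 126], [606, 177, 132], [607, 195, 131], [607, 175, 129], [607, 193, 129], [608, 194, 134], [609, 175, 131], [609, 177, 130], [609, 193, 129], [611, 177, 131], [611, 188, 131], [611, 175, 130], [611, 195, 131], [611, 180, 130], [611, 184, 130], [611, 193, 130], [611, 182, 129], [611, 191, 129], [611, 186, 129], [613, 181, 134], [613, 175, 133], [613, 190, 133], [613, 183, 133], [613, 194, 133], [613, 177, 132], [613, 186, 131], [613, 179, 131], [613, 188, 131], [613, 193, 131]]
 tip [[611.1, 183.4, 120.1], [611.2, 185.7, 119.7], [614.7, 183.3, 133.9], [615.0, 181.4, 132.5], [615.1, 185.8, 132.2], [615.6, 179.7, 129.7]]
```

The pin is home (tip at x≈611) and the loop has snapped past the round top. The wire end still stands at z≈131, about 0.25 rad, held by friction. I'll press it down to its stop, keeping the fingertips beyond the pin's tip.

```bash
python3 -m jog '[[[-40,0.5,-5,0],[-90,1,-5,0],[-140,1,-5,0],[-190,1,-5,0],[-230,1,-5,0]]]';python3 -c "
from h import *
to(617,183.6,315,180)"
```

```text
clock: 45.4
position: [623.0, 183.7, 446.2]
ee_rot: [-0.002, 1.0, -0.003, 0.013]
contact_force: [0.1, -0.1, 0.9]
gripper_width: 0.1
t 45.40 pos [623.03 183.73 446.22] yaw 180.28 tilt(z axis) [ 0.0257 -0.006  -0.9997] F [ 0.14 -0.11  0.93] w 0.1
shift [  9.4    0.7  131.02] spin 0.28
```

```bash
python3 -m jog '[[[2,1,30,0],[5,1.2,65,0],[8,1.2,95,0],[9,1.2,115,0],[9,1.2,125,0]]]';python3 -c "
from h import *
to(617.5,184.2,305,180)"
```

```text
clock: 46.02
position: [617.6, 183.8, 318.9]
ee_rot: [-0.002, 1.0, -0.004, 0.011]
contact_force: [1.1, 0.5, -0.4]
gripper_width: -0.1
t 46.02 pos [617.56 183.79 318.9 ] yaw 180.24 tilt(z axis) [ 0.0229 -0.0076 -0.9997] F [ 1.1   0.54 -0.38] w -0.1
shift [ 0.38  0.51 13.89] spin 0.24
```

```bash
python3 -m jog '[[[0,0.5,3,0],[0,1,6,0],[0,1,8,0],[0,1,10,0],[0,1,12,0]]]';python3 -m jog '[[[0,0,1,0],[0,0,2,0],[0,0,3,0],[0,0,4,0],[0,0,5,0]]]';python3 -m jog '[[[0,0,1,0],[0,0,2,0],[0,0,3,0],[0,0,4,0],[0,0,5,0]]]';python3 -c "
from h import *
to(617.5,184.2,293,180)"
```

```text
clock: 46.65
position: [617.8, 184.8, 307.1]
ee_rot: [-0.002, 1.0, -0.004, 0.012]
contact_force: [0.2, 0.2, 0.3]
gripper_width: 0.4
clock: 47.28
position: [618.1, 184.7, 302.3]
ee_rot: [-0.002, 1.0, -0.004, 0.012]
contact_force: [0.8, -0.1, 0.7]
gripper_width: -0.2
clock: 47.9
position: [618.4, 184.7, 297.3]
ee_rot: [-0.002, 1.0, -0.004, 0.012]
contact_force: [1.3, -0.9, 1.1]
gripper_width: -0.1
t 47.90 pos [618.39 184.69 297.32] yaw 180.25 tilt(z axis) [ 0.0247 -0.007  -0.9997] F [ 1.34 -0.87  1.08] w -0.1
shift [ 1.   -0.46  4.3 ] spin 0.25
```

Tip is at z≈124 and the force is light. A few mm more, in small steps.

```bash
python3 -m jog '[[[0,0,0.5,0],[0,0,1,0],[0,0,1.5,0],[0,0,2,0],[0,0,2.5,0]]]';python3 -m jog '[[[0,0,0.4,0],[0,0,0.8,0],[0,0,1.2,0],[0,0,1.6,0],[0,0,2,0]]]'
```

```text
clock: 48.52
position: [618.5, 184.7, 294.9]
ee_rot: [-0.002, 1.0, -0.003, 0.012]
contact_force: [1.4, -0.4, 1.1]
gripper_width: -0.1
clock: 49.15
position: [618.6, 184.7, 292.8]
ee_rot: [-0.002, 1.0, -0.003, 0.012]
contact_force: [2.3, 0.4, 0.9]
gripper_width: -0.0
```

```bash
python3 -m jog '[[[0,0,0.3,0],[0,0,0.6,0],[0,0,0.9,0],[0,0,1.2,0],[0,0,1.5,0]]]';python3 -m jog '[[[0,0,0.3,0],[0,0,0.6,0],[0,0,0.9,0],[0,0,1.2,0],[0,0,1.5,0]]]'
```

```text
clock: 49.78
position: [618.6, 184.7, 291.4]
ee_rot: [-0.002, 1.0, -0.003, 0.013]
contact_force: [2.1, -0.1, 1.0]
gripper_width: -0.1
clock: 50.4
position: [618.7, 184.7, 289.9]
ee_rot: [-0.002, 1.0, -0.003, 0.013]
contact_force: [1.4, -0.4, 2.1]
gripper_width: 0.1
```

```bash
python3 -m jog '[[[0,0,-3,0],[0,0,-20,0],[0,0,-50,0],[0,0,-90,0],[0,0,-130,0]]]'; python3 -m jog '[[[30,0,-20,0],[80,0,-30,0],[130,0,-30,0],[180,0,-30,0],[220,0,-30,0]]]';python3 - <<'E'
from h import *
out=[]
for n,b in(("scene",2.3),("top",.5)):
    I=[arm.get_image(n) for _ in range(3)]
    im=np.mean([i[0] for i in I],0).astype(np.uint8);d=np.median([i[1] for i in I],0)
    P=cloud(n,d)-[0,0,b];hsv=cv2.cvtColor(im,cv2.COLOR_BGR2HSV)
    base=(P[...,0]>505)&(P[...,0]<630)&(abs(P[...,1]-183)<35)&(d>0)&(P[...,2]>95)
    br=base&(hsv[...,0]>15)&(hsv[...,0]<28)&(hsv[...,1]>110);q=P[br]
    for lo in range(565,620,10):
        s=q[(q[:,0]>=lo)&(q[:,0]<lo+10)&(q[:,2]>110)];print(n,lo,len(s),np.median(s[:,2]).round(1) if len(s) else None)
    tip=P[base&(abs(P[...,1]-183)<5)&(P[...,0]>602)&(hsv[...,1]<90)];print(" tip",tip[np.argsort(tip[:,0])][-6:].round(1).tolist())
    og=base&(hsv[...,0]<15)&(hsv[...,1]>150);print(" handle",np.percentile(P[og],[3,50,97],axis=0).round(1).tolist())
    out.append(cv2.resize(im[235:300,305:370] if n=='scene' else im[180:245,175:240],(400,400),interpolation=3))
cv2.imwrite('pics/a22.png',np.hstack(out))
E
```

```text
clock: 51.02
position: [614.8, 185.4, 422.0]
ee_rot: [-0.002, 1.0, -0.003, 0.012]
contact_force: [0.4, -0.2, -0.6]
gripper_width: -0.3
clock: 51.65
position: [391.9, 183.9, 447.5]
ee_rot: [-0.002, 1.0, -0.003, 0.012]
contact_force: [-0.2, 0.7, 0.6]
gripper_width: 0.2
scene 565 9 115.6
scene 575 9 115.6
scene 585 8 116.5
scene 595 38 118.2
scene 605 38 119.0
scene 615 7 118.4
 tip [[608.7, 178.4, 116.5], [608.7, 183.5, 119.4], [609.0, 181.4, 117.0], [609.1, 181.1, 120.5], [609.2, 184.2, 117.2], [609.5, 178.7, 121.7]]
 handle [[535.9, 182.7, 96.5], [551.3, 188.4, 105.9], [553.2, 189.1, 120.7]]
top 565 14 116.0
top 575 12 117.7
top 585 5 117.1
top 595 15 118.0
top 605 28 119.6
top 615 0 None
 tip [[609.1, 181.4, 118.9], [615.3, 187.7, 121.5], [615.4, 183.4, 121.2], [615.8, 179.4, 118.9], [616.0, 181.7, 118.3], [616.0, 186.1, 118.2]]
 handle [[518.4, 176.3, 97.0], [533.5, 181.7, 118.7], [550.8, 191.7, 122.0]]
```

View pics/a22.png

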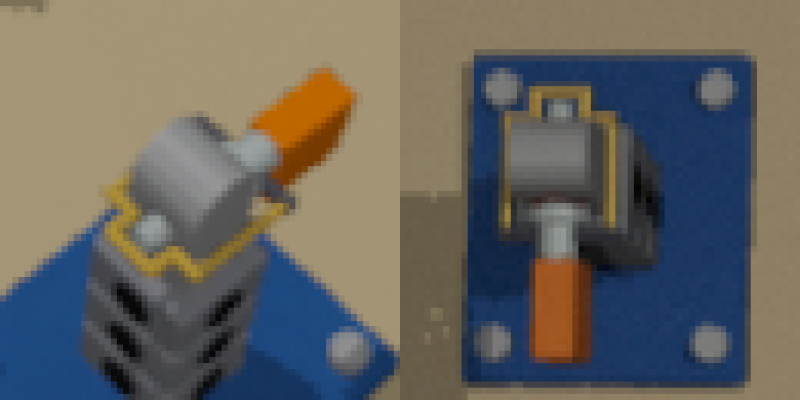

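The loop is down around the far end (wire slope about 0.05 relative to the shank), but the tip and handle read about 1.5 mm further out than before, which is the loop's slack. I'll nudge the pin home with a light push on the rear of the handle, near its top.

```bash
python3 -m jog '[[[-20,0,30,0],[-45,0,65,0],[-70,0,100,0],[-90,0,130,0],[-98,0,150,0]]]';python3 -c "
from h import *
s=arm.read_state();R=Ro.from_quat(s['ee_rot']).as_matrix();print('tip',s['position']+173*R[:,2])
to(494,184.2,290,180)"
```

```text
clock: 52.58
position: [498.1, 183.9, 297.2]
ee_rot: [-0.001, 1.0, -0.004, 0.011]
contact_force: [-0.1, -0.5, -0.4]
gripper_width: -0.4
tip [502.09422498 182.46240605 124.25539951]
t 52.58 pos [498.15 183.92 297.2 ] yaw 180.14 tilt(z axis) [ 0.0228 -0.0084 -0.9997] F [-0.08 -0.53 -0.42] w -0.4
shift [4.31 0.35 7.11] spin 0.14
```

```bash
python3 -m jog '[[[0,0.7,3,0],[0,0.7,7,0],[-1,0.7,7.3,0],[-2,0.7,7.3,0],[-3,0.7,7.3,0]]]'; python3 -m jog '[[[-0.6,0,0,0],[-1.2,0,0,0],[-1.8,0,0,0],[-2.4,0,0,0],[-3,0,0,0]]]'; python3 -m jog '[[[-0.4,0,0,0],[-0.8,0,0,0],[-1.2,0,0,0],[-1.6,0,0,0],[-2,0,0,0]]]'
```

```text
clock: 53.2
position: [501.3, 184.7, 290.7]
ee_rot: [-0.001, 1.0, -0.004, 0.012]
contact_force: [-0.1, -0.1, 0.5]
gripper_width: -0.0
clock: 53.82
position: [503.8, 184.5, 290.4]
ee_rot: [-0.001, 1.0, -0.004, 0.011]
contact_force: [-3.0, -0.0, 0.6]
gripper_width: 0.3
clock: 54.45
position: [504.9, 184.1, 289.9]
ee_rot: [-0.001, 1.0, -0.005, 0.009]
contact_force: [-6.9, 1.3, 2.7]
gripper_width: -0.0
```

```bash
python3 -m jog '[[[-0.4,0,0,0],[-0.8,0,0,0],[-1.2,0,0,0],[-1.6,0,0,0],[-1.8,0,0,0]]]'; python3 -m jog '[[[2,0,0,0],[5,0,0,0],[20,0,-10,0],[50,0,-50,0],[90,0,-100,0]]]';python3 - <<'E'
from h import *
out=[]
for n,b in(("scene",2.3),("top",.5)):
    I=[arm.get_image(n) for _ in range(3)]
    im=np.mean([i[0] for i in I],0).astype(np.uint8);d=np.median([i[1] for i in I],0)
    P=cloud(n,d)-[0,0,b];hsv=cv2.cvtColor(im,cv2.COLOR_BGR2HSV)
    base=(P[...,0]>505)&(P[...,0]<630)&(abs(P[...,1]-183)<35)&(d>0)&(P[...,2]>95)
    br=base&(hsv[...,0]>15)&(hsv[...,0]<28)&(hsv[...,1]>110);q=P[br]
    for lo in range(565,620,10):
        s=q[(q[:,0]>=lo)&(q[:,0]<lo+10)&(q[:,2]>110)];print(n,lo,len(s),np.median(s[:,2]).round(1) if len(s) else None)
    tip=P[base&(abs(P[...,1]-183)<5)&(P[...,0]>602)&(hsv[...,1]<90)];print(" tip",tip[np.argsort(tip[:,0])][-6:].round(1).tolist())
    og=base&(hsv[...,0]<15)&(hsv[...,1]>150);print(" handle",np.percentile(P[og],[3,50,97],axis=0).round(1).tolist())
    out.append(cv2.resize(im[235:300,305:370] if n=='scene' else im[180:245,175:240],(400,400),interpolation=3))
cv2.imwrite('pics/a23.png',np.hstack(out))
E
```

```text
clock: 55.08
position: [505.6, 183.7, 289.5]
ee_rot: [-0.001, 1.0, -0.006, 0.007]
contact_force: [-7.7, 1.7, 2.8]
gripper_width: 0.1
clock: 55.7
position: [414.1, 184.6, 387.9]
ee_rot: [-0.0, 1.0, -0.006, 0.007]
contact_force: [0.6, 0.9, 0.8]
gripper_width: -0.1
scene 565 8 115.9
scene 575 8 116.5
scene 585 10 117.4
scene 595 33 118.7
scene 605 37 119.6
scene 615 9 119.3
 tip [[608.9, 183.6, 119.8], [609.2, 178.8, 117.5], [609.2, 184.2, 117.1], [609.3, 178.5, 121.1], [609.3, 181.2, 120.9], [609.6, 181.8, 118.2]]
 handle [[550.3, 185.7, 100.4], [552.3, 188.7, 114.2], [552.7, 189.1, 119.3]]
top 565 9 116.6
top 575 7 117.8
top 585 4 118.8
top 595 16 119.2
top 605 24 119.3
top 615 0 None
 tip [[608.7, 181.0, 120.8], [615.2, 183.3, 121.7], [615.3, 187.7, 121.6], [615.9, 186.0, 119.0], [615.9, 179.4, 118.5], [616.0, 181.7, 118.3]]
 handle [[518.5, 175.9, 99.0], [535.5, 181.6, 118.7], [551.2, 190.6, 122.3]]
```

View pics/a23.png

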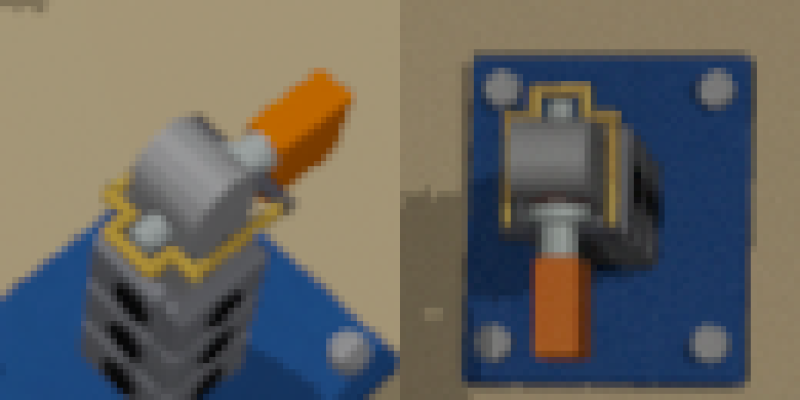

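```bash
python3 - <<'E'
from h import *
cur=[arm.get_image('top') for _ in range(3)]
ims={"spring":np.load('pics/top20.npz')['im'].astype(float),"now":np.mean([i[0] for i in cur],0)}
for k,im in ims.items():
    og=np.clip(im[...,2]-im[...,0],0,None)   # orange-ness
    prof=og[210:255,196:206].mean(1)
    brass=None
    mx=np.percentile(prof,85);r=np.arange(210,255)
    up=[i for i in range(len(prof)-1) if (prof[i]-mx/2)*(prof[i+1]-mx/2)<0]
    print(k,"orange edges",[round(r[i]+(mx/2-prof[i])/(prof[i+1]-prof[i]),2) for i in up], prof.round(0).astype(int).tolist())
    t=im[190:206,200:206].mean(2).mean(1);print("  tip col",t.round(0).astype(int).tolist())
def f(X):return proj('top',X)[:,1]
for ph,dx in((0,0),(.054,-.6)):
    s=np.array([573.1+dx,183,117.2-(.75 if ph else 0)])
    g=lambda a,h:s+np.array([a*np.cos(ph)-h*np.sin(ph),0,a*np.sin(ph)+h*np.cos(ph)])
    print(ph,"rear top, front top, tip",f([g(-54,8),g(-18,8),g(38,3)]).round(2),"per -1mm x",f([g(-55,8)])-f([g(-54,8)]))
print(cv2.__version__)
E
```

```text
spring orange edges [np.float64(220.72), np.float64(237.21)] [2, 5, 2, 0, 0, 0, 0, 0, 0, 0, 14, 67, 100, 104, 105, 106, 105, 106, 104, 104, 105, 104, 106, 105, 101, 103, 94, 63, 11, 0, 0, 0, 0, 34, 42, 42, 42, 42, 43, 42, 42, 42, 43, 42, 42]
  tip col [57, 59, 68, 92, 85, 78, 86, 99, 102, 94, 96, 104, 109, 112, 114, 116]
now orange edges [np.float64(221.36), np.float64(237.43)] [1, 5, 11, 1, 0, 0, 0, 0, 0, 0, 0, 31, 86, 104, 104, 105, 104, 102, 102, 102, 101, 102, 102, 102, 102, 102, 102, 85, 7, 0, 0, 0, 0, 34, 42, 42, 42, 42, 42, 42, 42, 42, 42, 42, 42]
  tip col [59, 59, 58, 94, 105, 90, 98, 110, 106, 94, 95, 104, 110, 112, 113, 115]
0 rear top, front top, tip [236.25 219.79 195.04] per -1mm x [0.46017528]
0.054 rear top, front top, tip [236.93 220.38 195.27] per -1mm x [0.46158126]
4.12.0
```

The orange edges moved by no more than the hole clearance alone predicts, so the collar is home. The robot is clear of everything, so I'm handing in.

```bash
python3 -c "
from bench import arm
print(arm.job_done()); s=arm.read_state(); print(s['clock'],s['position'])"
```

```text
the job is handed in; nothing more can be done
None
the job is handed in; nothing more can be done
```

The hitch pin is through the post with its collar home, the loop is snapped down around the far end, and the job is handed in. I handed in at about 56 s of the 72 s limit.

**Insertion:** I took the orange-handled pin from its rest and felt for the post with its shank, on the top and both sides. That put the hole at about z 117. The pin then slid in with no measurable force until the collar met the post at 6–8 N.

**Loop:** My first press missed the wire, because the fingertips passed beyond it without touching. The second went over the round top at a peak of 12–14 N. The loop stayed about 0.25 rad open, so I pressed it lightly to its stop. I then nudged the handle home with about 8 N.

**Last checks:**
- **Loop angle:** it is closed around the pin's end, about 0.03–0.05 rad off the shank by depth readings. I did not feel a definite stop.
- **Collar:** the handle sags about 3 mm within the hole's clearance, so the collar may stand about 0.6 mm off at its centre. The depth readings put the tip 1–2 mm short of the best reading, which disagrees. The sharper image-edge comparison fits the sag alone, and the pin did not go in further when I nudged it.
- **Forces:** no reading on the jig passed about 14 N at the end of any move. Forces between readings were not seen.
- **Other objects:** I did not touch the brackets, hammer or tin. The robot was clear of everything at hand-in.

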